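Make up a bolt batch on the spring scale and stow the rest in the lidded tub

ROBOT

A 6-joint arm with a two-finger parallel gripper is mounted at the origin on the work surface. World frame = base frame: x ahead of the robot, y to its left, z up, the work surface at z = 0. Lengths are in m, angles in rad, forces in N, time in s.
With the tool pointing down it reaches from about 0.325 to 0.75 m from the base axis. Payload 7.6 kg.
Tool frame: the origin (TCP) lies on the centre line of the jaws, within the pads' length; the fingertips stand bot.tip_extent ahead of it and the grasp point (between the pads) lies 6 mm ahead of it (bot.tip_extent is the distance from the TCP to the fingertips, in m); z points along the fingers, y is the direction in which the jaws open and shut (so a half turn about z gives the same grasp; the last joint's range is limited). The gripper opens to 85 mm and grips with 20 to 120 N. Pads are 22 mm wide; open, the fingers measure 114 mm over their backs; the gripper's body (76 mm by 85 mm) begins 54 mm behind the grasp point. The pads swing forward as they close: fully open they stand 13 mm farther back than shut.
Start: joints at [1.162, 0.052, 1.401, -0, 1.689, -0.07], TCP at [0.174, 0.495, 0.256] pointing down, gripper open.
Joint ranges: [-2.9, 2.9], [-0.91, 2.17], [0.12, 2.37], [-1.06, 4.2], [0.26, 2.73], [-2.93, 2.93]. Speed limits (rad/s): [2.57, 2.57, 3.01, 3.14, 3.14, 3.14].

INTERFACE

Orientations are given as [roll, pitch, yaw] about the fixed x, y, z axes, in that order (R = Rz(yaw) Ry(pitch) Rx(roll)).
In Python, from rig import bot gives the robot as it stands.
- The arm moves only by the shell command python3 -m inch 'ROWS' [FORCE]. ROWS is JSON, a list of rows, each an object of numbers: "claw": the opening, from 0 (shut) to 1 (fully open); "dx", "dy", "dz": the shift along the tool's x, y, z in cm; "wx", "wy", "wz": the turn, a rotation vector about the tool's x, y, z in rad. In form: [{"claw": .., "dx": .., "dy": .., "dz": .., "wx": .., "wy": .., "wz": ..}, ...]. A call has 1 to 12 rows; each row shifts and turns the commanded pose from where the row before left it, along the tool's axes as they then stand; what a row does not reach is not made up. A row lasts 1/12 s, in which the tool goes at most 41.7 mm and 7.16 degrees, less where a joint would pass 70% of its speed; a pose out of reach is approached as far as the arm can. A call is refused whole if a number of a shift passes 4.17 or a number of a turn 0.125, either way. A call with a gripper value outside its range is refused whole. The fingers move at their own pace and stop on an object; FORCE is the grip in N (left out, the last holds). Time passes only in rows, so rows that do not move let the fingers close. It gives the time, the measured TCP pose, the force and the opening at its end, in the units of the state.
- bot.read_state(): the state, without advancing time (a new reading comes with each control period).
- bot.capture(name): name is "side" or "top" or "wrist"; returns a dict with "color" (384x512x3 uint8, blue, green, red), "K" (3x3 intrinsics, pixels), "dist_coeffs" ([k1, k2, p1, p2, k3] as OpenCV has them; the pictures are not rectified), "pose" (4x4, takes a point from camera to world coordinates). Camera axes: x right, y down, z forward; pixel columns grow to the right and rows downward; lengths in m; the calibration is good to about 2 mm. A picture is of the moment at which its call begins. There is no depth.
- bot.hand_in(): hands the job in, once; it reports no verdict.
The state is a dict: "clock": time; "joint_pos": joint angles; "joint_vel": joint speeds; "joint_efforts": joint torques, N m; "position": TCP position; "orientation": TCP orientation; "wrist_force": force on the tool from outside, world axes, zero at the start; "moment": the same for the moment, N m; "grip_width": finger opening in m.
Only numpy, scipy, OpenCV 4.12 (cv2) and the standard library are available. Lean on these libraries where they do the work, as an engineer would, in place of code of your own. Each camera call takes 0.05 s, during which the arm holds its last target.

TASK

Make up the batch of bolts on the spring scale: add bolts from the bench to the pan, beside those already in it, until the pointer settles in the black target band. Put every bolt left over into the white tub: for this tip its loose lid up by the tab, with the opposite edge still resting on the rim, lift it off and lay it flat on the bench, and when the leftover bolts are in, seat the lid squarely back on the tub. Do not disturb the ear defenders, the glue bottle and the chisel.

Things in the scene. Friction and masses are not known exactly. Their poses are not given: they have to be found in the camera images.
- tub: white round plastic tub, fixed to the bench, 140 mm outer diameter, 90 mm high, wall 4 mm (inside 132 mm wide), floor 5 mm thick. Origin at the centre of its underside, z up. It is on the robot's left or right, the scale on the other side.
- tub_rim (a point): centre of the tub's mouth, level with the top of the rim (90 mm above the bench), where the lid's origin lies when it is seated
- tub_in (a point): centre of the tub's inner floor
- lid: loose grey lid, 0.15 kg: disc 150 mm in diameter, 6 mm thick; under it a plug 120 mm in diameter, 8 mm deep, that sits in the tub's mouth with 6 mm play all round; an upright tab on top near one edge. Origin: centre of the disc's underside, which rests on the rim (8 mm above the bench when lying there on its plug). x points to the tab, z up. Any heading is a good seat
- lid_tab (a point): grip point on the lid's tab, 54 mm from the lid's centre along its x and 30 mm above the disc's underside. The tab is 12 mm thick (across, along lid y), 36 mm long along x (36 to 72 mm from the centre) and stands 36 mm above the disc (top 42 mm above its underside)
- lid_heel (a point): point on the underside of the lid's disc, 70 mm from its centre on the side away from the tab: rests on the rim, the edge about which the lid is tipped
- scale: grey base of the spring scale, fixed, 180 x 140 x 45 mm, origin at the centre of its underside, x towards the white gauge plate (60 mm wide, 135 mm high, 105 to 111 mm from the centre) with marks one bolt apart and the black target band, centred 80 mm above the bench
- pan_in (a point): centre of the pan's floor surface, 100 mm above the bench when empty, sinking with the load; x towards the gauge, z up. The aluminium pan is an open tray, 164 mm (x) by 124 mm (y) inside, walls 4 mm thick, 25 mm above its floor: room for four bolts side by side, lying along y. Its pointer stands 12 mm above the floor
- pan (a joint): how far the pan has sunk, m: 0 empty, about 0.008 more for each bolt, stop at 0.045; damped spring, settles in about 1 s. The pointer is in the target band from 0.0285 to 0.0355 (four bolts)
- bolt1: steel bolt with square head and square nut, 90 mm long, 0.40 kg within 5 %; lies level: bare shank 20 mm thick, 62 mm long in the middle; head and nut 30 x 30 mm, 14 mm thick. Origin mid length on the shank's axis, 15 mm above what it lies on; y runs along the bolt. Already in the pan at the start, or absent.
- bolt2: steel bolt with square head and square nut, 90 mm long, 0.40 kg within 5 %; lies level: bare shank 20 mm thick, 62 mm long in the middle; head and nut 30 x 30 mm, 14 mm thick. Origin mid length on the shank's axis, 15 mm above what it lies on; y runs along the bolt. Already in the pan at the start, or absent.
- bolt3: steel bolt with square head and square nut, 90 mm long, 0.40 kg within 5 %; lies level: bare shank 20 mm thick, 62 mm long in the middle; head and nut 30 x 30 mm, 14 mm thick. Origin mid length on the shank's axis, 15 mm above what it lies on; y runs along the bolt. Lies on the bench between tub and scale at the start, or absent.
- bolt4: steel bolt with square head and square nut, 90 mm long, 0.40 kg within 5 %; lies level: bare shank 20 mm thick, 62 mm long in the middle; head and nut 30 x 30 mm, 14 mm thick. Origin mid length on the shank's axis, 15 mm above what it lies on; y runs along the bolt. Lies on the bench between tub and scale at the start, or absent.
- bolt5: steel bolt with square head and square nut, 90 mm long, 0.40 kg within 5 %; lies level: bare shank 20 mm thick, 62 mm long in the middle; head and nut 30 x 30 mm, 14 mm thick. Origin mid length on the shank's axis, 15 mm above what it lies on; y runs along the bolt. Lies on the bench between tub and scale at the start, or absent.
- bolt6: steel bolt with square head and square nut, 90 mm long, 0.40 kg within 5 %; lies level: bare shank 20 mm thick, 62 mm long in the middle; head and nut 30 x 30 mm, 14 mm thick. Origin mid length on the shank's axis, 15 mm above what it lies on; y runs along the bolt. Lies on the bench between tub and scale at the start, or absent.
- bolt7: steel bolt with square head and square nut, 90 mm long, 0.40 kg within 5 %; lies level: bare shank 20 mm thick, 62 mm long in the middle; head and nut 30 x 30 mm, 14 mm thick. Origin mid length on the shank's axis, 15 mm above what it lies on; y runs along the bolt. Lies on the bench between tub and scale at the start, or absent.
- ear_defenders: black ear defenders with yellow band, lying on the far part of the bench, about 110 x 150 x 70 mm; leave alone. Origin between the cups on the bench
- glue: white glue bottle, 60 mm diameter, 130 mm high, standing at the far left; leave alone. Origin at the centre of its underside
- chisel: wood-handled chisel, 240 mm long, lying at the far right; leave alone. Origin where blade and handle meet, on the bench
There are look-alikes about, which are no part of the job. Leave any blue or turquoise look-alike of the bolt3 alone.

How it is judged:
On the way, in this order (a step that is already met when the one before it is completed fails the run):
1. the lid is tipped up at the tab by more than 0.2 rad with its opposite edge still on the tub's rim (angle between lid's own z axis and vertical above 0.2 rad and z of lid in the frame of tub_rim above 0.005 m and z of lid_heel in the frame of tub_rim between -0.012 and 0.014 m and horizontal distance between lid_heel and tub_rim below 0.085 m), for 0.1 s.
2. the lid lies flat on the bench, clear of the tub (angle between lid's own z axis and vertical below 0.06 rad and height (world z) of lid below 0.014 m and horizontal distance between lid and tub above 0.14 m and linear speed of lid below 0.03 m/s), for 0.2 s.
At the end, for the whole second after the job is handed in: the pan has sunk 28.5 to 35.5 mm (pointer in the band) and is still; every bolt lies at rest inside either the pan or the tub; the lid is seated on the tub: level within 0.05 rad, within 3 mm of rim height and 9 mm of centre (value of joint pan between 0.0285 and 0.0355 m and velocity of joint pan between -0.01 and 0.01 m/s and horizontal distance between lid and tub_rim below 0.009 m and z of lid in the frame of tub_rim between -0.003 and 0.003 m and angle between lid's own z axis and vertical below 0.05 rad and linear speed of lid below 0.02 m/s and ((x of bolt1 in the frame of pan_in between -0.085 and 0.085 m and y of bolt1 in the frame of pan_in between -0.066 and 0.066 m and z of bolt1 in the frame of pan_in between 0 and 0.08 m) or (horizontal distance between bolt1 and tub_in below 0.066 m and z of bolt1 in the frame of tub_in between 0 and 0.08 m)) and linear speed of each of bolt1, bolt2, bolt3, bolt4, bolt5, bolt6, bolt7 below 0.03 m/s and ((x of bolt2 in the frame of pan_in between -0.085 and 0.085 m and y of bolt2 in the frame of pan_in between -0.066 and 0.066 m and z of bolt2 in the frame of pan_in between 0 and 0.08 m) or (horizontal distance between bolt2 and tub_in below 0.066 m and z of bolt2 in the frame of tub_in between 0 and 0.08 m)) and ((x of bolt3 in the frame of pan_in between -0.085 and 0.085 m and y of bolt3 in the frame of pan_in between -0.066 and 0.066 m and z of bolt3 in the frame of pan_in between 0 and 0.08 m) or (horizontal distance between bolt3 and tub_in below 0.066 m and z of bolt3 in the frame of tub_in between 0 and 0.08 m)) and ((x of bolt4 in the frame of pan_in between -0.085 and 0.085 m and y of bolt4 in the frame of pan_in between -0.066 and 0.066 m and z of bolt4 in the frame of pan_in between 0 and 0.08 m) or (horizontal distance between bolt4 and tub_in below 0.066 m and z of bolt4 in the frame of tub_in between 0 and 0.08 m)) and ((x of bolt5 in the frame of pan_in between -0.085 and 0.085 m and y of bolt5 in the frame of pan_in between -0.066 and 0.066 m and z of bolt5 in the frame of pan_in between 0 and 0.08 m) or (horizontal distance between bolt5 and tub_in below 0.066 m and z of bolt5 in the frame of tub_in between 0 and 0.08 m)) and ((x of bolt6 in the frame of pan_in between -0.085 and 0.085 m and y of bolt6 in the frame of pan_in between -0.066 and 0.066 m and z of bolt6 in the frame of pan_in between 0 and 0.08 m) or (horizontal distance between bolt6 and tub_in below 0.066 m and z of bolt6 in the frame of tub_in between 0 and 0.08 m)) and ((x of bolt7 in the frame of pan_in between -0.085 and 0.085 m and y of bolt7 in the frame of pan_in between -0.066 and 0.066 m and z of bolt7 in the frame of pan_in between 0 and 0.08 m) or (horizontal distance between bolt7 and tub_in below 0.066 m and z of bolt7 in the frame of tub_in between 0 and 0.08 m))); the robot touches nothing.
It fails at once if the ear defenders is moved more than 50 mm (distance of ear_defenders from where it was at the start of the episode above 0.05 m).
It fails at once if the glue is moved more than 50 mm (distance of glue from where it was at the start of the episode above 0.05 m).
It fails at once if the chisel is moved more than 50 mm (distance of chisel from where it was at the start of the episode above 0.05 m).
Of bolt1, bolt2 only 1 to 2 are there at a start; the rules pass over those that are not, and their reading is None.
Of bolt3, bolt4, bolt5, bolt6, bolt7 only 4 to 5 are there at a start; the rules pass over those that are not, and their reading is None.
At some moment in a run one of bolt3, bolt4, bolt5, bolt6, bolt7 may be knocked a few centimetres aside while the robot is not near it.
Once in a run the grip may slacken for a moment while it holds something.
It also fails if it takes over 192 s, if anything falls off the work surface, if the arm or the gripper's body presses on something with over 40 N, if the wrist force passes 120 N, or if a joint passes its speed limit or range.

## Working session

There is one attempt and no reset: what is moved stays moved. The work goes in short steps, Python scripts to look and compute and a shell command to move; the robot and the scene stay as the last step left them, time stands still between calls to the robot, and variables do not carry over. Pictures are saved under pics/ and viewed, and the job is handed in when it is done.

```bash
ls; mkdir -p pics; python3 - <<'E'
from rig import bot
import cv2
print(bot.read_state(), bot.tip_extent)
for n in ("side","top","wrist"):
    c=bot.capture(n); cv2.imwrite(f"pics/{n}0.png",c["color"]); print(n,c["K"],c["dist_coeffs"],c["pose"])
E
```

```text
pics
{'clock': 0.0, 'joint_pos': array([ 1.16167917e+00,  5.28209101e-02,  1.40173361e+00,  2.06599646e-05,
        1.68858281e+00, -7.02838738e-02]), 'joint_vel': array([-0.00042575, -0.00055724, -0.00068565,  0.00122401, -0.00152907,
        0.00078857]), 'joint_efforts': array([-2.06136483e-04, -3.81668401e+01, -3.60185874e+01, -1.13863707e-04,
        6.17014986e-03, -1.26522997e-05]), 'position': array([0.17436494, 0.49492334, 0.25547621]), 'orientation': array([-3.14005323e+00, -1.28946133e-04,  2.80276168e+00]), 'wrist_force': array([-0.071643  , -0.06804026, -0.91704626]), 'moment': array([0.02022971, 0.0214677 , 0.03207918]), 'grip_width': 0.08518253014848316} 0.025
side [[417.0119967    0.         254.50567802]
 [  0.         417.0119967  190.57980926]
 [  0.           0.           1.        ]] [-0.06032007  0.          0.          0.          0.        ] [[ 0.99925067  0.00238084  0.03863197  0.51320666]
 [-0.03185202 -0.51647324  0.85571072 -1.08218556]
 [ 0.02198969 -0.85630002 -0.5160104   0.75531661]
 [ 0.          0.          0.          1.        ]]
top [[362.78809347   0.         253.50673061]
 [  0.         362.78809347 188.5463519 ]
 [  0.           0.           1.        ]] [-0.0336767  0.         0.         0.         0.       ] [[ 6.97810607e-03 -9.89199605e-01  1.46408496e-01  4.44248369e-01]
 [-9.99974110e-01 -7.16003807e-03 -7.15678531e-04 -2.86230321e-02]
 [ 1.75623933e-03 -1.46399712e-01 -9.89223959e-01  9.56680836e-01]
 [ 0.00000000e+00  0.00000000e+00  0.00000000e+00  1.00000000e+00]]
wrist [[335.04492344   0.         251.32643425]
 [  0.         335.04492344 185.56721642]
 [  0.           0.           1.        ]] [-0.03657299  0.          0.          0.          0.        ] [[ 0.33216567  0.91053238  0.24616408  0.11128962]
 [ 0.94321889 -0.32009337 -0.08876014  0.51497222]
 [-0.00202349  0.26166968 -0.96515537  0.37384705]
 [ 0.          0.          0.          1.        ]]
```

View pics/top0.png

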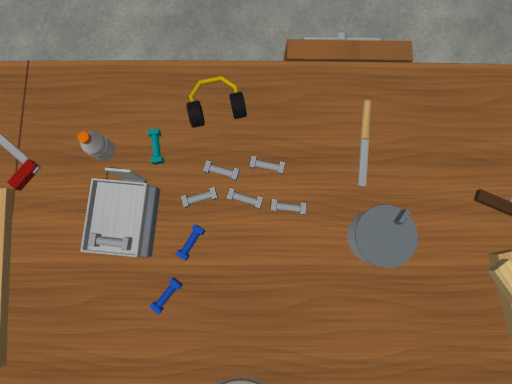

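View pics/side0.png

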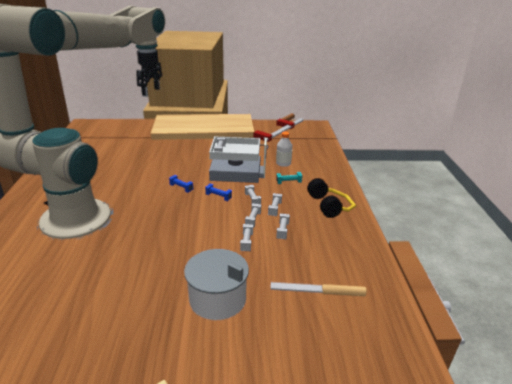

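View pics/wrist0.png

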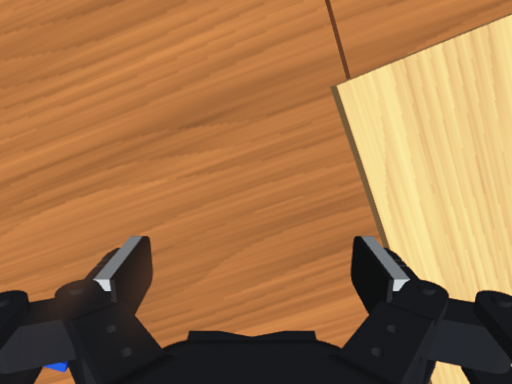

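```bash
cat > h.py <<'E'
from rig import bot
import cv2, numpy as np
from scipy.spatial.transform import Rotation as R
def cap(n,fn=None):
    c=bot.capture(n)
    if fn: cv2.imwrite(f"pics/{fn}.png",c["color"])
    return c
def w(c,px,z):
    p=cv2.undistortPoints(np.array([[px]],float),c["K"],np.array(c["dist_coeffs"]))[0,0]
    d=c["pose"][:3,:3]@[p[0],p[1],1]; o=c["pose"][:3,3]
    return o+d*(z-o[2])/d[2]
def proj(c,P):
    T=np.linalg.inv(c["pose"]); 
    q,_=cv2.projectPoints(np.atleast_2d(np.array(P,float)),cv2.Rodrigues(T[:3,:3])[0],T[:3,3],c["K"],np.array(c["dist_coeffs"]))
    return q[:,0]
def crop(c,fn,x0,y0,x1,y1,s):
    im=cv2.resize(c["color"][y0:y1,x0:x1],None,fx=s,fy=s,interpolation=cv2.INTER_CUBIC); cv2.imwrite(f"pics/{fn}.png",im)
def delta(pos,yaw,roll=np.pi,pitch=0):
    """from current pose: tool-frame shift (cm) and rotvec to target"""
    s=bot.read_state(); Rc=R.from_euler('xyz',s["orientation"]); Rt=R.from_euler('xyz',[roll,pitch,yaw])
    return Rc.inv().apply(np.array(pos)-s["position"])*100, (Rc.inv()*Rt).as_rotvec()
E
python3 - <<'E'
from h import *
c=cap("top"); crop(c,"c1",75,160,175,265,6); crop(c,"c2",170,145,320,275,5); crop(c,"c3",330,185,440,275,7)
s=cap("side"); crop(s,"c4",190,120,310,195,6)
E
```

```text
(no output)
```

View pics/c1.png

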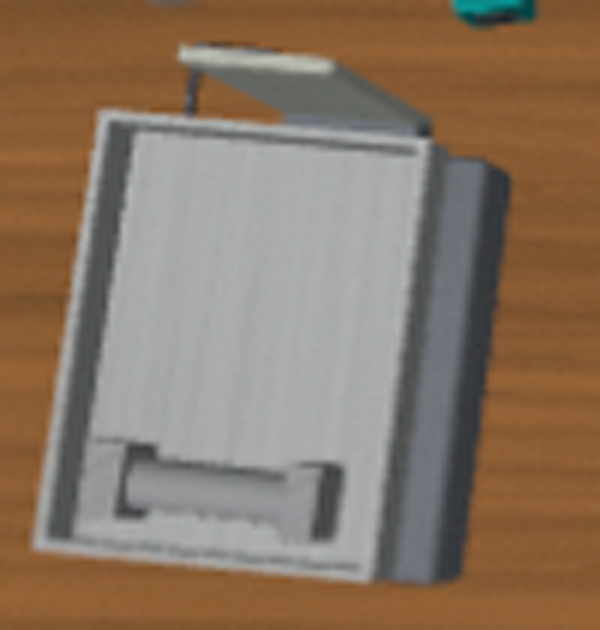

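View pics/c2.png

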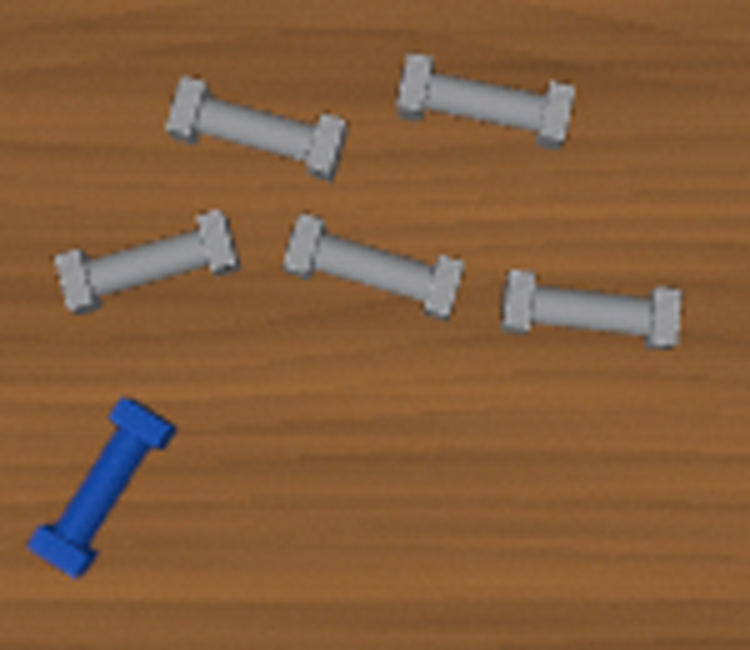

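View pics/c3.png

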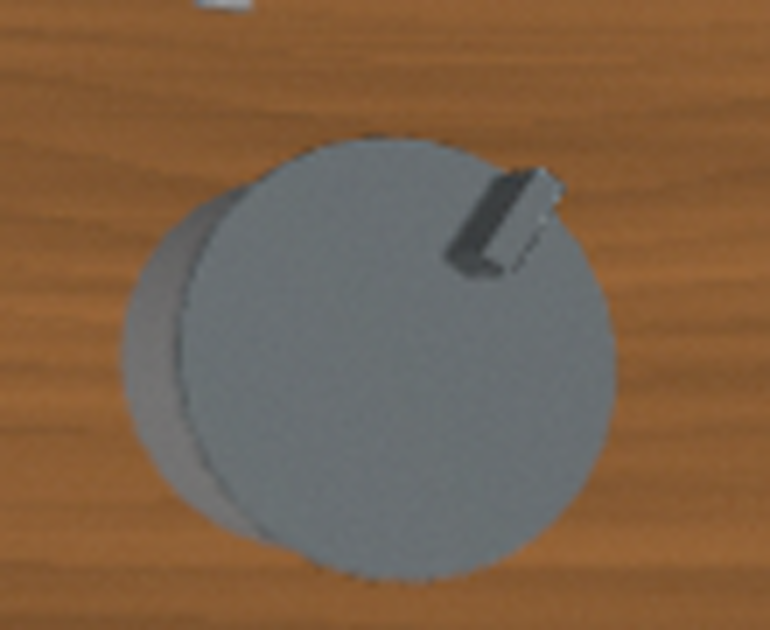

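View pics/c4.png

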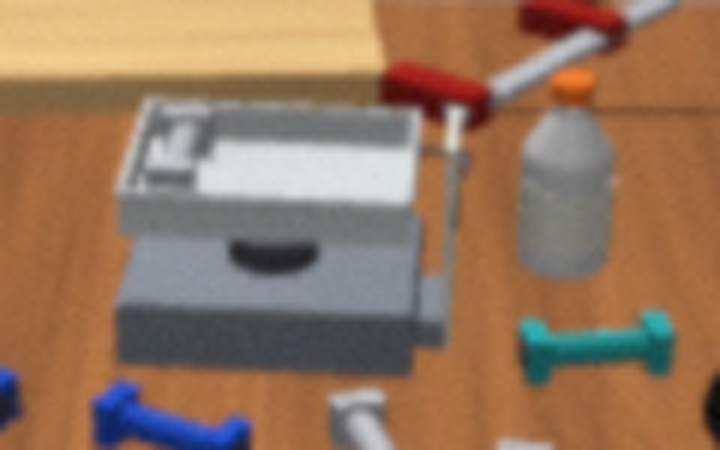

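```bash
cat > m.py <<'E'
from h import *
c=cap("top")
f=lambda p,s,o:((p[0]+.5)/s-.5+o[0],(p[1]+.5)/s-.5+o[1])
C=w(c,f((397.5,358),7,(330,185)),.096); print("tub",C)
for e in ((180,358),(615,358),(397,137),(397,580)): print(np.linalg.norm(w(c,f(e,7,(330,185)),.096)[:2]-C[:2]))
a=w(c,f((552,178),7,(330,185)),.132); b=w(c,f((503,268),7,(330,185)),.132)
print("tab",a,b,"yaw",np.arctan2(*(a-b)[1::-1]),np.linalg.norm(a-b), np.linalg.norm((a+b)[:2]/2-C[:2]),"cyaw",np.arctan2(*((a+b)/2-C)[1::-1]))
P=[w(c,f(p,6,(75,160)),.117) for p in ((100,110),(440,140),(375,580),(35,548))]
pc=sum(P)/4; print("pan",pc,"yaw",np.arctan2(*((P[0]+P[1])-(P[2]+P[3]))[1::-1]),[np.linalg.norm(P[i]-P[i-1]) for i in range(4)])
q=[w(c,f(p,6,(75,160)),.122) for p in ((105,478),(308,498))]
print("panbolt",(q[0]+q[1])/2, np.arctan2(*(q[0]-q[1])[1::-1]))
for nm,p1,p2 in (("A",(188,105),(328,144)),("B",(416,84),(560,110)),("C",(76,277),(217,240)),("D",(305,242),(446,283)),("E",(518,298),(666,315))):
    q=[w(c,f(p,5,(170,145)),.03) for p in (p1,p2)]
    print(nm,((q[0]+q[1])/2).round(4),"yaw",np.arctan2(*(q[0]-q[1])[1::-1]).round(3),np.linalg.norm(q[0]-q[1]).round(4))
# overlay
im=c["color"].copy()
yaw=np.arctan2(*((a+b)/2-C)[1::-1]); u=np.array([np.cos(yaw),np.sin(yaw),0]);v=np.array([-u[1],u[0],0]);C[2]=.09
pts=[C+u*x+v*y+[0,0,.042] for x in (.036,.072) for y in (-.006,.006)]
print(proj(c,pts), proj(c,pts)*7-np.array([330,185])*7)
E
python3 m.py
```

```text
tub [ 0.4610757  -0.34440437  0.096     ]
0.07401425725123041
0.07451565689376843
0.07515683413521393
0.07377687200305745
tab [ 0.51912384 -0.38497079  0.132     ] [ 0.48962326 -0.36721471  0.132     ] yaw -0.5418075718074273 0.03443199737417564 0.05365498384705242 cyaw -0.6317963658533714
pan [0.50051567 0.29430596 0.117     ] yaw -0.0877819856604329 [np.float64(0.17100299159330148), np.float64(0.1359494346768325), np.float64(0.17078345463679326), np.float64(0.13238025991507196)]
panbolt [0.44419248 0.30083301 0.122     ] 1.4857762102196674
A [0.6309 0.0552 0.03  ] yaw 1.302 0.0761
B [ 0.6464 -0.0645  0.03  ] yaw 1.396 0.0763
C [0.5602 0.1112 0.03  ] yaw 1.838 0.0748
D [ 0.559  -0.0067  0.03  ] yaw 1.293 0.0757
E [ 0.537  -0.1181  0.03  ] yaw 1.463 0.0764
[[402.92190012 224.19992764]
 [398.57256126 221.0672641 ]
 [411.43573089 211.5340015 ]
 [407.10363036 208.42984558]] [[510.45330082 274.39949348]
 [480.00792881 252.47084873]
 [570.05011626 185.73801052]
 [539.72541253 164.00891904]]
```

```bash
python3 -m inch '[{"dx":-2.9,"dy":-2.0,"wz":0.02},{"dx":-2.9,"dy":-2.0,"wz":0.02},{"dx":-2.9,"dy":-2.0,"wz":0.02},{"dx":-2.9,"dy":-2.0,"wz":0.02},{"dx":-2.9,"dy":-2.0,"wz":0.02},{"dx":-2.9,"dy":-2.0,"wz":0.02},{"dx":-2.9,"dy":-2.0,"wz":0.02},{"dx":-2.9,"dy":-2.0,"wz":0.02},{"dx":-2.9,"dy":-2.0,"wz":0.02},{"dx":-2.9,"dy":-2.0,"wz":0.02},{"dx":-2.9,"dy":-2.0,"wz":0.02},{"dx":-2.9,"dy":-2.0,"wz":0.02}]' 60
cat >> h.py <<'E'
def go(pos,yaw):
    a,b=delta(pos,yaw); n=int(np.ceil(max(np.linalg.norm(a)/4.1, np.linalg.norm(b)/.12)))
    print("delta cm",a.round(2),"rot",b.round(3),"n",n,"per row",(a/max(n,1)).round(2),(b/max(n,1)).round(3))
E
python3 -c "
from h import *
go((.505,-.374,.22),2.54)"
```

```text
delta cm [-60.06 -70.98   3.63] rot [-0.     0.     0.263] n 23 per row [-2.61 -3.09  0.16] [-0.     0.     0.011]validation failed for argument at $[0]...
```

```bash
python3 -m inch '[{"claw":1,"dx":-2.9,"dy":-2.0,"dz":0,"wx":0,"wy":0,"wz":0},{"claw":1,"dx":-2.9,"dy":-2.0,"dz":0,"wx":0,"wy":0,"wz":0},{"claw":1,"dx":-2.9,"dy":-2.0,"dz":0,"wx":0,"wy":0,"wz":0},{"claw":1,"dx":-2.9,"dy":-2.0,"dz":0,"wx":0,"wy":0,"wz":0},{"claw":1,"dx":-2.9,"dy":-2.0,"dz":0,"wx":0,"wy":0,"wz":0},{"claw":1,"dx":-2.9,"dy":-2.0,"dz":0,"wx":0,"wy":0,"wz":0},{"claw":1,"dx":-2.9,"dy":-2.0,"dz":0,"wx":0,"wy":0,"wz":0},{"claw":1,"dx":-2.9,"dy":-2.0,"dz":0,"wx":0,"wy":0,"wz":0},{"claw":1,"dx":-2.9,"dy":-2.0,"dz":0,"wx":0,"wy":0,"wz":0},{"claw":1,"dx":-2.9,"dy":-2.0,"dz":0,"wx":0,"wy":0,"wz":0},{"claw":1,"dx":-2.9,"dy":-2.0,"dz":0,"wx":0,"wy":0,"wz":0},{"claw":1,"dx":-2.9,"dy":-2.0,"dz":0,"wx":0,"wy":0,"wz":0}]' 60
python3 -c "
from h import *
go((.505,-.374,.22),2.54)"
```

```text
clock: 1.3
position: [0.4236, 0.1515, 0.2565]
orientation: [3.141, 0.0, 2.803]
wrist_force: [0.5, 1.6, 0.2]
grip_width: 0.0854
delta cm [-25.14 -46.86   3.63] rot [0.001 0.    0.263] n 14 per row [-1.8  -3.35  0.26] [0.    0.    0.019]
```

```bash
python3 -m inch '[{"claw":1,"dx":-1.8,"dy":-3.35,"dz":0.2,"wx":0,"wy":0,"wz":0},{"claw":1,"dx":-1.8,"dy":-3.35,"dz":0.2,"wx":0,"wy":0,"wz":0},{"claw":1,"dx":-1.8,"dy":-3.35,"dz":0.2,"wx":0,"wy":0,"wz":0},{"claw":1,"dx":-1.8,"dy":-3.35,"dz":0.2,"wx":0,"wy":0,"wz":0},{"claw":1,"dx":-1.8,"dy":-3.35,"dz":0.2,"wx":0,"wy":0,"wz":0},{"claw":1,"dx":-1.8,"dy":-3.35,"dz":0.2,"wx":0,"wy":0,"wz":0},{"claw":1,"dx":-1.8,"dy":-3.35,"dz":0.2,"wx":0,"wy":0,"wz":0},{"claw":1,"dx":-1.8,"dy":-3.35,"dz":0.2,"wx":0,"wy":0,"wz":0},{"claw":1,"dx":-1.8,"dy":-3.35,"dz":0.2,"wx":0,"wy":0,"wz":0},{"claw":1,"dx":-1.8,"dy":-3.35,"dz":0.2,"wx":0,"wy":0,"wz":0},{"claw":1,"dx":-0.8,"dy":-1.5,"dz":0,"wx":0,"wy":0,"wz":0.12},{"claw":1,"dx":0,"dy":0,"dz":0,"wx":0,"wy":0,"wz":0.12}]'
python3 -c "
from h import *
c=cap('wrist','w1')
go((.505,-.374,.22),2.54)"
```

```text
clock: 2.3
position: [0.4835, -0.2429, 0.2353]
orientation: [-3.141, -0.001, 2.553]
wrist_force: [-0.4, 0.7, -0.2]
grip_width: 0.0855
delta cm [-9.21 -9.79  1.54] rot [-0.    -0.001  0.007] n 4 per row [-2.3  -2.45  0.39] [-0.    -0.     0.002]
```

View pics/w1.png

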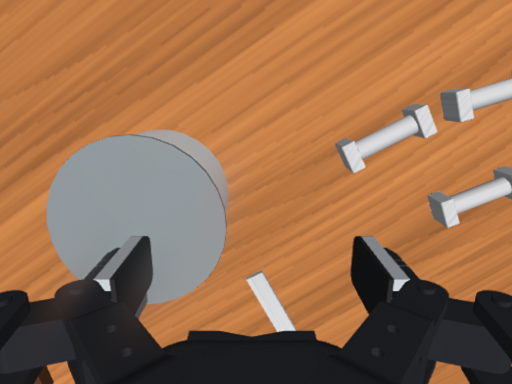

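```bash
python3 -c "
from h import *
c=cap('wrist'); print(w(c,(137.5,219),.096))"
python3 -m inch '[{"claw":1,"dx":-2.3,"dy":-2.45,"dz":0,"wx":0,"wy":0,"wz":0},{"claw":1,"dx":-2.3,"dy":-2.45,"dz":0,"wx":0,"wy":0,"wz":0},{"claw":1,"dx":-2.3,"dy":-2.45,"dz":0,"wx":0,"wy":0,"wz":0},{"claw":1,"dx":-2.3,"dy":-2.45,"dz":0,"wx":0,"wy":0,"wz":0},{"claw":1,"dx":0,"dy":0,"dz":0,"wx":0,"wy":0,"wz":0},{"claw":1,"dx":0,"dy":0,"dz":0,"wx":0,"wy":0,"wz":0}]'
python3 -c "
from h import *
c=cap('wrist','w2')
go((.505,-.374,.22),2.54)
C=np.array([.461,-.3444,.09]);yaw=-.6; u=np.array([np.cos(yaw),np.sin(yaw),0]);v=np.array([-u[1],u[0],0])
print(proj(c,[C+u*x+v*y+[0,0,.042] for x in (.036,.072) for y in (-.006,.006)]).round())"
```

```text
[ 0.45689865 -0.33921875  0.096     ]
clock: 2.9
position: [0.5072, -0.3723, 0.2351]
orientation: [3.141, -0.002, 2.565]
wrist_force: [-0.7, 0.7, 0.6]
grip_width: 0.0855
delta cm [ 0.06 -0.36  1.58] rot [ 0.001 -0.001  0.026] n 1 per row [ 0.06 -0.36  1.58] [ 0.001 -0.001  0.026]
[[242. 168.]
 [260. 168.]
 [241. 218.]
 [258. 218.]]
```

View pics/w2.png

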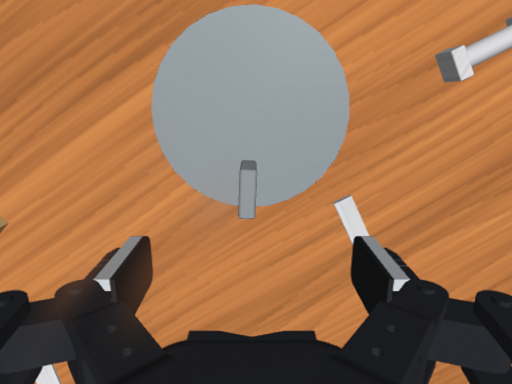

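```bash
python3 -c "
from h import *
c=cap('wrist')
p=w(c,(247.5,193.5),.132);print(p, w(c,(247.5,169),.132),w(c,(247.5,218),.132)); p[2]=.127
print(w(c,(251,105),.096))
go(p,2.55)"
```

```text
[ 0.50495728 -0.37554917  0.132     ] [ 0.49045998 -0.36608029  0.132     ] [ 0.52004853 -0.38540725  0.132     ]
[ 0.45708654 -0.34162127  0.096     ]
delta cm [-0.04 -0.55 10.94] rot [ 0.    -0.     0.016] n 3 per row [-0.01 -0.18  3.65] [ 0.    -0.     0.005]
```

```bash
python3 -m inch '[{"claw":1,"dx":0,"dy":-0.45,"dz":2,"wx":0,"wy":0,"wz":0},{"claw":1,"dx":0,"dy":0,"dz":3,"wx":0,"wy":0,"wz":0},{"claw":1,"dx":0,"dy":0,"dz":3,"wx":0,"wy":0,"wz":0},{"claw":1,"dx":0,"dy":0,"dz":2.9,"wx":0,"wy":0,"wz":0},{"claw":1,"dx":0,"dy":0,"dz":0,"wx":0,"wy":0,"wz":0},{"claw":0.3,"dx":0,"dy":0,"dz":0,"wx":0,"wy":0,"wz":0},{"claw":0,"dx":0,"dy":0,"dz":0,"wx":0,"wy":0,"wz":0},{"claw":0,"dx":0,"dy":0,"dz":0,"wx":0,"wy":0,"wz":0},{"claw":0,"dx":0,"dy":0,"dz":0,"wx":0,"wy":0,"wz":0},{"claw":0,"dx":0,"dy":0,"dz":0,"wx":0,"wy":0,"wz":0},{"claw":0,"dx":0,"dy":0,"dz":0,"wx":0,"wy":0,"wz":0},{"claw":0,"dx":0,"dy":0,"dz":0,"wx":0,"wy":0,"wz":0}]' 60
python3 -c "
from h import *
print(bot.read_state())
c=cap('wrist','w3')"
```

```text
clock: 4.0
position: [0.5053, -0.3759, 0.1285]
orientation: [3.142, 0.002, 2.563]
wrist_force: [-0.8, -1.0, 5.9]
grip_width: 0.0113
{'clock': 4.0, 'joint_pos': array([-6.98286970e-01,  4.14265795e-01,  1.23659319e+00,  2.66788301e-04,
        1.48863587e+00, -1.69023740e+00]), 'joint_vel': array([-9.46691383e-05, -1.29329262e-03, -1.52666464e-03,  2.32452114e-03,
        2.16099630e-03, -2.22027444e-03]), 'joint_efforts': array([-3.30657531e-01, -4.80703175e+01, -3.26325631e+01, -1.52475913e-01,
       -1.48207652e-01, -1.56470505e-02]), 'position': array([ 0.50529874, -0.37586527,  0.12850599]), 'orientation': array([3.14157858e+00, 2.11453794e-03, 2.56272513e+00]), 'wrist_force': array([-0.83995351, -0.9535927 ,  5.92621796]), 'moment': array([ 0.07694784,  0.01133612, -0.05856608]), 'grip_width': 0.011301755175872485}
```

View pics/w3.png

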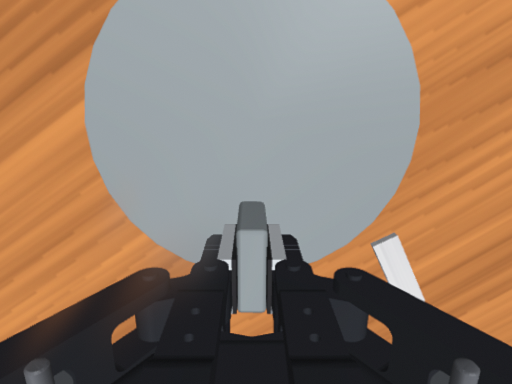

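```bash
python3 -m inch '[{"claw":0,"dx":0.1,"dy":0,"dz":-0.31,"wx":0,"wy":-0.025,"wz":0},{"claw":0,"dx":0.1,"dy":0,"dz":-0.31,"wx":0,"wy":-0.025,"wz":0},{"claw":0,"dx":0.1,"dy":0,"dz":-0.31,"wx":0,"wy":-0.025,"wz":0},{"claw":0,"dx":0.1,"dy":0,"dz":-0.31,"wx":0,"wy":-0.025,"wz":0},{"claw":0,"dx":0.1,"dy":0,"dz":-0.31,"wx":0,"wy":-0.025,"wz":0},{"claw":0,"dx":0.1,"dy":0,"dz":-0.31,"wx":0,"wy":-0.025,"wz":0},{"claw":0,"dx":0.1,"dy":0,"dz":-0.31,"wx":0,"wy":-0.025,"wz":0},{"claw":0,"dx":0.1,"dy":0,"dz":-0.31,"wx":0,"wy":-0.025,"wz":0},{"claw":0,"dx":0.1,"dy":0,"dz":-0.31,"wx":0,"wy":-0.025,"wz":0},{"claw":0,"dx":0.1,"dy":0,"dz":-0.31,"wx":0,"wy":-0.025,"wz":0},{"claw":0,"dx":0.1,"dy":0,"dz":-0.31,"wx":0,"wy":-0.025,"wz":0},{"claw":0,"dx":0,"dy":0,"dz":0,"wx":0,"wy":0,"wz":0}]' 80
python3 -c "
from h import *
c=cap('wrist','w4');s=cap('side'); crop(s,'s4',150,200,300,340,5)"
```

```text
clock: 5.05
position: [0.4919, -0.3671, 0.1601]
orientation: [-3.142, 0.276, 2.563]
wrist_force: [-0.3, -0.6, 0.1]
grip_width: 0.0109
```

View pics/s4.png

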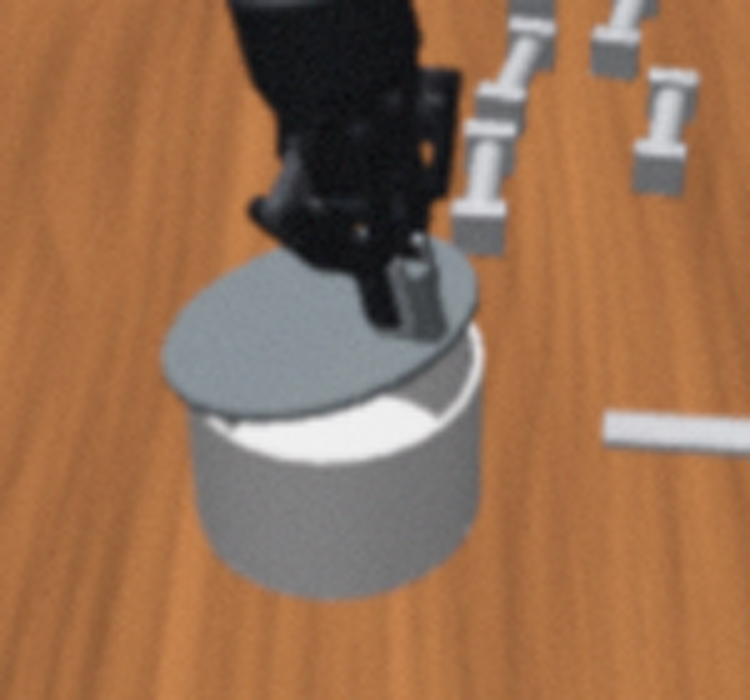

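View pics/w4.png

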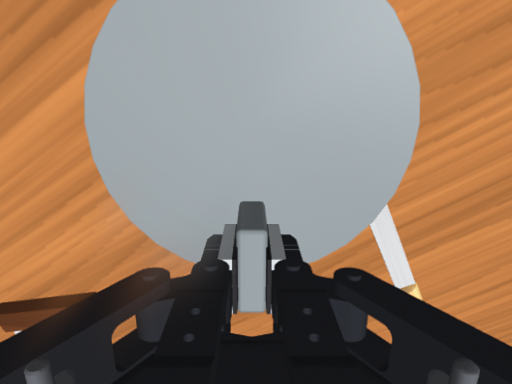

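```bash
python3 -m inch '[{"claw":0,"dx":0,"dy":0,"dz":0,"wx":0,"wy":0,"wz":0},{"claw":0,"dx":-0.27,"dy":0,"dz":-0.96,"wx":0,"wy":0,"wz":0},{"claw":0,"dx":-0.4,"dy":0,"dz":-1.44,"wx":0,"wy":0,"wz":0},{"claw":0,"dx":-0.54,"dy":0,"dz":-1.92,"wx":0,"wy":0,"wz":0},{"claw":0,"dx":-0.54,"dy":0,"dz":-1.92,"wx":0,"wy":0,"wz":0},{"claw":0,"dx":0,"dy":0,"dz":0,"wx":0,"wy":0.04,"wz":0},{"claw":0,"dx":0,"dy":0,"dz":0,"wx":0,"wy":0.08,"wz":0},{"claw":0,"dx":0,"dy":0,"dz":0,"wx":0,"wy":0.08,"wz":0},{"claw":0,"dx":0,"dy":0,"dz":0,"wx":0,"wy":0.075,"wz":0},{"claw":0,"dx":0,"dy":0,"dz":0,"wx":0,"wy":0,"wz":0}]' 80
python3 -c "
from h import *
go((.43,-.13,.24),2.563)"
```

```text
clock: 5.98
position: [0.4928, -0.3677, 0.2236]
orientation: [3.141, -0.004, 2.563]
wrist_force: [1.0, 0.1, -1.6]
grip_width: 0.0107
delta cm [18.27 16.46 -1.56] rot [ 0.    -0.004 -0.   ] n 7 per row [ 2.61  2.35 -0.22] [ 0.    -0.001 -0.   ]
```

```bash
python3 -m inch '[{"claw":0,"dx":1.3,"dy":1.2,"dz":0,"wx":0,"wy":0,"wz":0},{"claw":0,"dx":2.4,"dy":2.1,"dz":0,"wx":0,"wy":0,"wz":0},{"claw":0,"dx":2.6,"dy":2.35,"dz":0,"wx":0,"wy":0,"wz":0},{"claw":0,"dx":2.6,"dy":2.35,"dz":0,"wx":0,"wy":0,"wz":0},{"claw":0,"dx":2.6,"dy":2.35,"dz":0,"wx":0,"wy":0,"wz":0},{"claw":0,"dx":2.6,"dy":2.35,"dz":0,"wx":0,"wy":0,"wz":0},{"claw":0,"dx":2.6,"dy":2.35,"dz":0,"wx":0,"wy":0,"wz":0},{"claw":0,"dx":1.5,"dy":1.3,"dz":0,"wx":0,"wy":0,"wz":0},{"claw":0,"dx":0,"dy":0,"dz":0,"wx":0,"wy":0.004,"wz":0}]' 80
python3 -c "
from h import *
c=cap('top','t5');s=cap('side','s5')
go((.43,-.13,.0465),2.563)"
```

```text
clock: 6.73
position: [0.4285, -0.1278, 0.2248]
orientation: [3.14, -0.002, 2.566]
wrist_force: [-0.2, -0.3, -1.4]
grip_width: 0.0102
delta cm [-0.07  0.07 17.83] rot [ 0.001 -0.002  0.001] n 5 per row [-0.01  0.01  3.57] [ 0. -0.  0.]
```

View pics/s5.png

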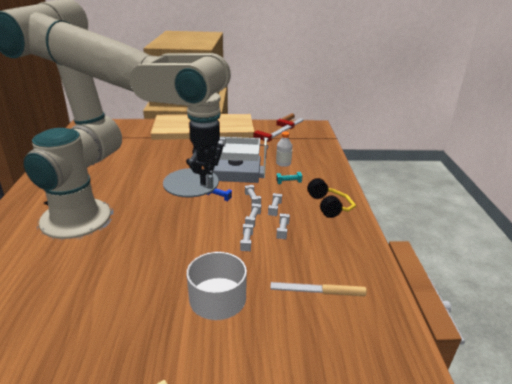

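```bash
python3 -m inch '[{"claw":0,"dx":0,"dy":0,"dz":2,"wx":0,"wy":0,"wz":0},{"claw":0,"dx":0,"dy":0,"dz":3.5,"wx":0,"wy":0,"wz":0},{"claw":0,"dx":0,"dy":0,"dz":3.5,"wx":0,"wy":0,"wz":0},{"claw":0,"dx":0,"dy":0,"dz":3.5,"wx":0,"wy":0,"wz":0},{"claw":0,"dx":0,"dy":0,"dz":2.5,"wx":0,"wy":0,"wz":0},{"claw":0,"dx":0,"dy":0,"dz":1.5,"wx":0,"wy":0,"wz":0},{"claw":0,"dx":0,"dy":0,"dz":0.7,"wx":0,"wy":0,"wz":0},{"claw":0,"dx":0,"dy":0,"dz":0.3,"wx":0,"wy":0,"wz":0},{"claw":0,"dx":0,"dy":0,"dz":0.2,"wx":0,"wy":0,"wz":0},{"claw":0,"dx":0,"dy":0,"dz":0.1,"wx":0,"wy":0,"wz":0},{"claw":0,"dx":0,"dy":0,"dz":0,"wx":0,"wy":0,"wz":0}]' 80
```

```text
clock: 7.75
position: [0.4293, -0.1308, 0.0474]
orientation: [3.141, -0.002, 2.563]
wrist_force: [-0.7, 0.1, -1.6]
grip_width: 0.0106
```

```bash
python3 -m inch '[{"claw":0,"dx":0,"dy":0,"dz":0.1,"wx":0,"wy":0,"wz":0},{"claw":0.1,"dx":0,"dy":0,"dz":0,"wx":0,"wy":0,"wz":0},{"claw":0.3,"dx":0,"dy":0,"dz":0,"wx":0,"wy":0,"wz":0},{"claw":0.6,"dx":0,"dy":0,"dz":0,"wx":0,"wy":0,"wz":0},{"claw":0.6,"dx":0,"dy":0,"dz":0,"wx":0,"wy":0,"wz":0},{"claw":0.6,"dx":0,"dy":0,"dz":-1,"wx":0,"wy":0,"wz":0},{"claw":0.6,"dx":0,"dy":0,"dz":-3,"wx":0,"wy":0,"wz":0},{"claw":0.6,"dx":0,"dy":0,"dz":-4,"wx":0,"wy":0,"wz":0},{"claw":0.6,"dx":0,"dy":0,"dz":-4,"wx":0,"wy":0,"wz":0},{"claw":0.6,"dx":0,"dy":0,"dz":-4,"wx":0,"wy":0,"wz":0},{"claw":0.6,"dx":0,"dy":0,"dz":0,"wx":0,"wy":0,"wz":0}]' 80
python3 -c "
from h import *
c=cap('top','t6');s=cap('side','s6'); crop(s,'s6c',150,130,310,280,5)
"
```

```text
clock: 8.67
position: [0.4319, -0.1318, 0.2152]
orientation: [3.139, 0.011, 2.563]
wrist_force: [1.0, -0.5, 1.2]
grip_width: 0.051
```

View pics/s6c.png

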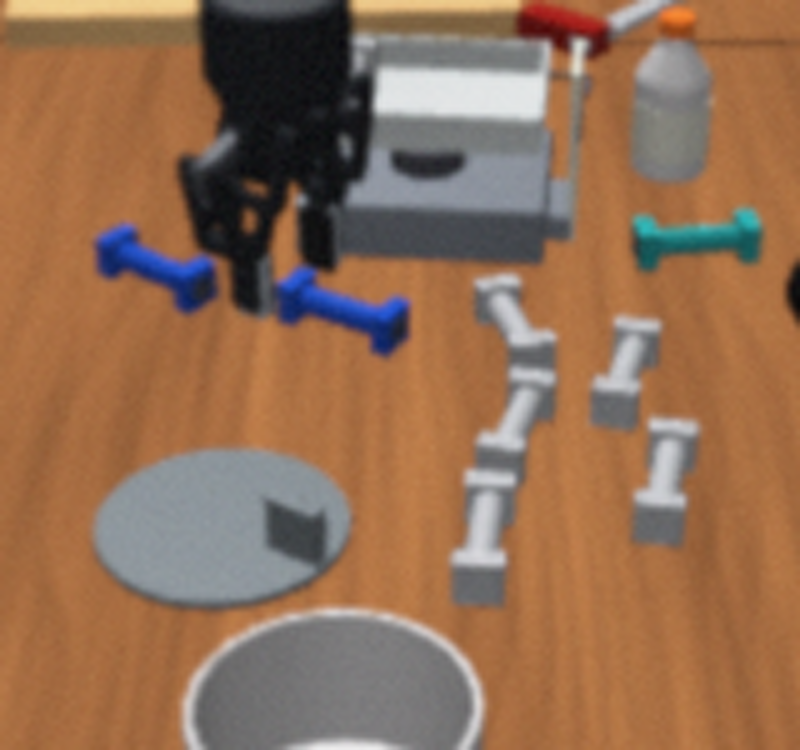

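View pics/t6.png

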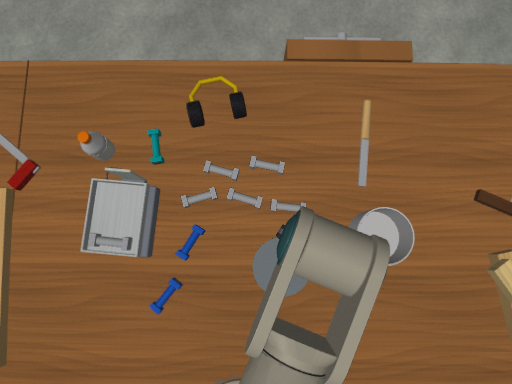

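```bash
python3 -c "
from h import *
go((.5602,.1112,.2),1.838)"
```

```text
delta cm [ 2.34 27.4   0.82] rot [0.001 0.    0.725] n 7 per row [0.33 3.91 0.12] [0.    0.    0.104]
```

```bash
python3 -m inch '[{"claw":0.7,"dx":0.33,"dy":3.9,"dz":0,"wx":0,"wy":0,"wz":0},{"claw":0.7,"dx":0.33,"dy":3.9,"dz":0,"wx":0,"wy":0,"wz":0},{"claw":0.7,"dx":0.33,"dy":3.9,"dz":0,"wx":0,"wy":0,"wz":0},{"claw":0.7,"dx":0.33,"dy":3.9,"dz":0,"wx":0,"wy":0,"wz":0},{"claw":0.7,"dx":0.33,"dy":3.9,"dz":0,"wx":0,"wy":0,"wz":0},{"claw":0.7,"dx":0.33,"dy":3.9,"dz":0,"wx":0,"wy":0,"wz":0},{"claw":0.7,"dx":0.33,"dy":3.9,"dz":0,"wx":0,"wy":0,"wz":0}]'
python3 -m inch '[{"claw":0.7,"dx":0,"dy":0,"dz":0,"wx":0,"wy":0,"wz":0.104},{"claw":0.7,"dx":0,"dy":0,"dz":0,"wx":0,"wy":0,"wz":0.104},{"claw":0.7,"dx":0,"dy":0,"dz":0,"wx":0,"wy":0,"wz":0.104},{"claw":0.7,"dx":0,"dy":0,"dz":0,"wx":0,"wy":0,"wz":0.104},{"claw":0.7,"dx":0,"dy":0,"dz":0,"wx":0,"wy":0,"wz":0.104},{"claw":0.7,"dx":0,"dy":0,"dz":0,"wx":0,"wy":0,"wz":0.104},{"claw":0.7,"dx":0,"dy":0,"dz":0,"wx":0,"wy":0,"wz":0.104},{"claw":0.7,"dx":0,"dy":0,"dz":0,"wx":0,"wy":0,"wz":0}]'
python3 -c "
from h import *
c=cap('wrist','w7')
go((.5602,.1112,.03),1.838)"
```

```text
clock: 9.35
position: [0.559, 0.1123, 0.2038]
orientation: [-3.14, -0.006, 2.563]
wrist_force: [0.9, -0.5, 0.7]
grip_width: 0.0597
clock: 10.02
position: [0.5584, 0.1103, 0.2038]
orientation: [-3.136, -0.004, 1.831]
wrist_force: [1.1, -0.2, 0.1]
grip_width: 0.0596
delta cm [-0.02  0.28 17.4 ] rot [-0.005 -0.003 -0.001] n 5 per row [-0.    0.06  3.48] [-0.001 -0.001 -0.   ]
```

View pics/w7.png

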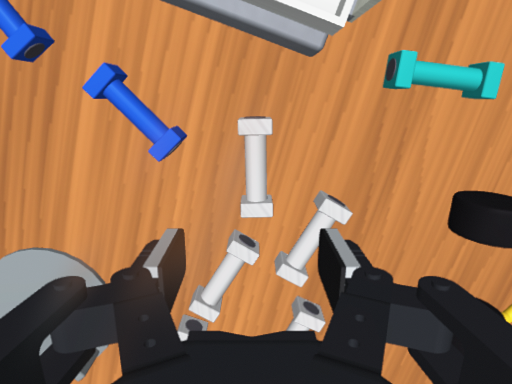

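```bash
cat >> h.py <<'E'
def bolt(c,p1,p2,z=.03):
    a,b=w(c,p1,z),w(c,p2,z); m=(a+b)/2; yaw=np.arctan2(*(a-b)[1::-1]); print("bolt",m.round(4),yaw.round(3),np.linalg.norm(a-b).round(4)); return m,yaw
E
python3 -c "
from h import *
c=cap('wrist')
m,y=bolt(c,(255,122),(256.5,204))
m[2]=.03; go(m,y)"
```

```text
bolt [0.5588 0.1157 0.03  ] 1.858 0.0742
delta cm [ 0.45  0.24 17.44] rot [-0.005 -0.003 -0.02 ] n 5 per row [0.09 0.05 3.49] [-0.001 -0.001 -0.004]
```

```bash
python3 -m inch '[{"claw":0.6,"dx":0.3,"dy":0.2,"dz":3.5,"wx":0,"wy":0,"wz":-0.02},{"claw":0.6,"dx":0,"dy":0,"dz":4,"wx":0,"wy":0,"wz":0},{"claw":0.6,"dx":0,"dy":0,"dz":4,"wx":0,"wy":0,"wz":0},{"claw":0.6,"dx":0,"dy":0,"dz":3.5,"wx":0,"wy":0,"wz":0},{"claw":0.6,"dx":0,"dy":0,"dz":2,"wx":0,"wy":0,"wz":0},{"claw":0.6,"dx":0,"dy":0,"dz":0.3,"wx":0,"wy":0,"wz":0},{"claw":0.3,"dx":0,"dy":0,"dz":0,"wx":0,"wy":0,"wz":0},{"claw":0,"dx":0,"dy":0,"dz":0,"wx":0,"wy":0,"wz":0},{"claw":0,"dx":0,"dy":0,"dz":0,"wx":0,"wy":0,"wz":0},{"claw":0,"dx":0,"dy":0,"dz":0,"wx":0,"wy":0,"wz":0},{"claw":0,"dx":0,"dy":0,"dz":0,"wx":0,"wy":0,"wz":0}]' 100
```

```text
clock: 11.03
position: [0.5611, 0.1145, 0.0353]
orientation: [3.14, -0.002, 1.855]
wrist_force: [-1.4, 1.1, 7.8]
grip_width: 0.0162
```

```bash
python3 -c "
from h import *
c=cap('wrist','w8'); s=cap('side'); crop(s,'s8',200,140,330,260,6)"
```

```text
(no output)
```

View pics/w8.png

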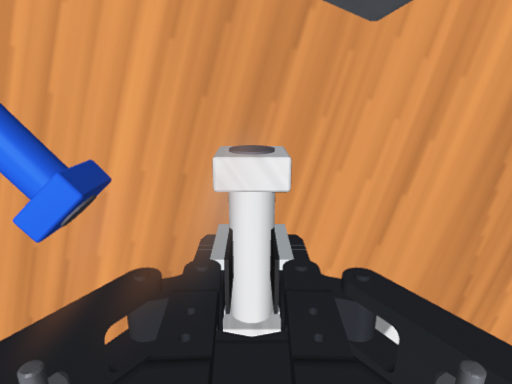

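View pics/s8.png

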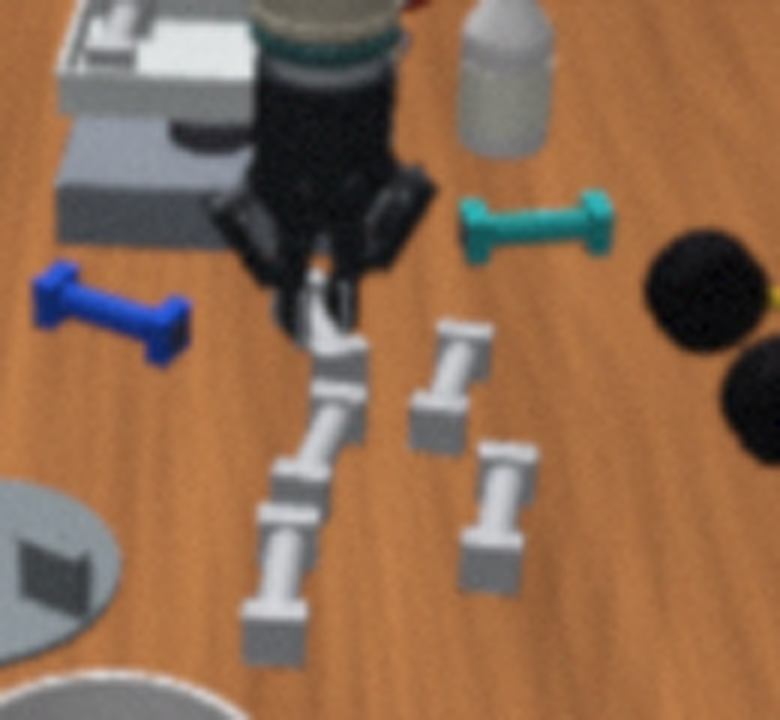

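```bash
python3 -m inch '[{"claw":0,"dx":0,"dy":0,"dz":-0.5,"wx":0,"wy":0,"wz":0},{"claw":0,"dx":0,"dy":0,"dz":-1,"wx":0,"wy":0,"wz":0},{"claw":0,"dx":0,"dy":0,"dz":-3,"wx":0,"wy":0,"wz":0},{"claw":0,"dx":0,"dy":0,"dz":-4,"wx":0,"wy":0,"wz":0},{"claw":0,"dx":0,"dy":0,"dz":-4,"wx":0,"wy":0,"wz":0},{"claw":0,"dx":0,"dy":0,"dz":-4,"wx":0,"wy":0,"wz":0},{"claw":0,"dx":0,"dy":0,"dz":-3,"wx":0,"wy":0,"wz":0},{"claw":0,"dx":0,"dy":0,"dz":0,"wx":0,"wy":0,"wz":0}]' 100
python3 -c "
from h import *
c=cap('wrist','w9')
go((.5563,.2894,.21),1.483)"
```

```text
clock: 11.8
position: [0.5625, 0.1141, 0.2372]
orientation: [3.13, -0.001, 1.855]
wrist_force: [0.4, 0.4, -2.8]
grip_width: 0.0159
delta cm [16.98  4.39  2.35] rot [ 0.006 -0.003  0.372] n 5 per row [3.4  0.88 0.47] [ 0.001 -0.001  0.074]
```

View pics/w9.png

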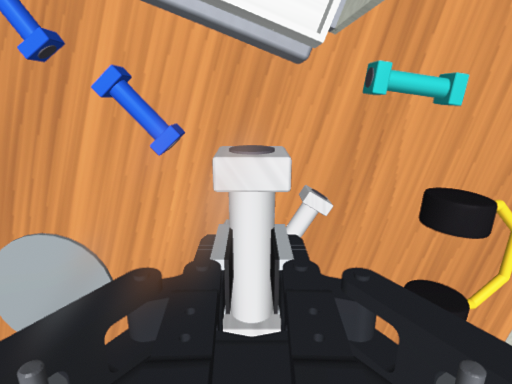

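```bash
python3 -c "
from h import *
c=cap('wrist'); s=bot.read_state()
p=w(c,(252,172),s['position'][2]-.005); print(R.from_euler('xyz',s['orientation']).inv().apply(p-s['position']))"
python3 -m inch '[{"claw":0,"dx":2,"dy":0.5,"dz":0,"wx":0,"wy":0,"wz":0},{"claw":0,"dx":3,"dy":0.8,"dz":0,"wx":0,"wy":0,"wz":0},{"claw":0,"dx":4,"dy":1,"dz":0,"wx":0,"wy":0,"wz":0},{"claw":0,"dx":4,"dy":1,"dz":0,"wx":0,"wy":0,"wz":0},{"claw":0,"dx":2.5,"dy":0.7,"dz":0,"wx":0,"wy":0,"wz":0},{"claw":0,"dx":1.4,"dy":0.3,"dz":0,"wx":0,"wy":0,"wz":0},{"claw":0,"dx":0,"dy":0,"dz":0,"wx":0,"wy":0,"wz":0.1},{"claw":0,"dx":0,"dy":0,"dz":0,"wx":0,"wy":0,"wz":0.1},{"claw":0,"dx":0,"dy":0,"dz":0,"wx":0,"wy":0,"wz":0.1},{"claw":0,"dx":0,"dy":0,"dz":0,"wx":0,"wy":0,"wz":0.07},{"claw":0,"dx":0,"dy":0,"dz":0,"wx":0,"wy":0,"wz":0}]' 100
python3 -c "
from h import *
c=cap('wrist','w10')
go((.5563,.2894,.13),1.483)"
```

```text
[ 3.51031194e-02 -4.14369960e-05  5.09441558e-03]
clock: 12.82
position: [0.5538, 0.2873, 0.2258]
orientation: [-3.135, 0.0, 1.482]
wrist_force: [-0.2, -0.3, -3.6]
grip_width: 0.016
delta cm [0.22 0.28 9.61] rot [-0.006 -0.     0.003] n 3 per row [0.07 0.09 3.2 ] [-0.002 -0.     0.001]
```

View pics/w10.png

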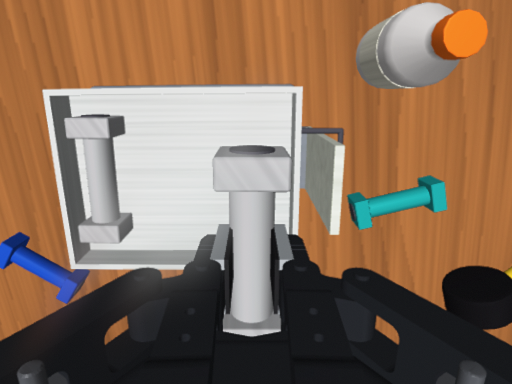

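```bash
python3 -c "
from h import *
c=cap('wrist')
P=[w(c,p,.117) for p in ((45,91),(302,87),(74,270))]; print(P)
print((P[1]+P[2])/2, np.linalg.norm(P[0]-P[1]),np.linalg.norm(P[0]-P[2]),np.arctan2(*(P[1]-P[0])[1::-1]))
a,b=w(c,(96,124),.122),w(c,(105,225),.122);print((a+b)/2)"
```

```text
[array([0.42129025, 0.36609723, 0.117     ]), array([0.59137658, 0.35332494, 0.117     ]), array([0.4113241, 0.2339949, 0.117    ])]
[0.50135034 0.29365992 0.117     ] 0.1705652110149061 0.13247773419780734 -0.07495233612280224
[0.4498024 0.3060633 0.122    ]
```

```bash
python3 -m inch '[{"claw":0,"dx":0.4,"dy":0.1,"dz":1,"wx":0,"wy":0,"wz":0},{"claw":0,"dx":0,"dy":0,"dz":2.5,"wx":0,"wy":0,"wz":0},{"claw":0,"dx":0,"dy":0,"dz":2.5,"wx":0,"wy":0,"wz":0},{"claw":0,"dx":0,"dy":0,"dz":1.5,"wx":0,"wy":0,"wz":0},{"claw":0,"dx":0,"dy":0,"dz":1,"wx":0,"wy":0,"wz":0},{"claw":0,"dx":0,"dy":0,"dz":0.6,"wx":0,"wy":0,"wz":0},{"claw":0,"dx":0,"dy":0,"dz":0.3,"wx":0,"wy":0,"wz":0},{"claw":0,"dx":0,"dy":0,"dz":0,"wx":0,"wy":0,"wz":0},{"claw":0,"dx":0,"dy":0,"dz":0,"wx":0,"wy":0,"wz":0}]' 100
python3 -c "
from h import *
c=cap('wrist','w11');s=cap('side');crop(s,'s11',190,110,310,200,6)"
```

```text
clock: 13.67
position: [0.5558, 0.2924, 0.1351]
orientation: [-3.14, -0.003, 1.485]
wrist_force: [-0.2, 0.1, -4.2]
grip_width: 0.0161
```

View pics/s11.png

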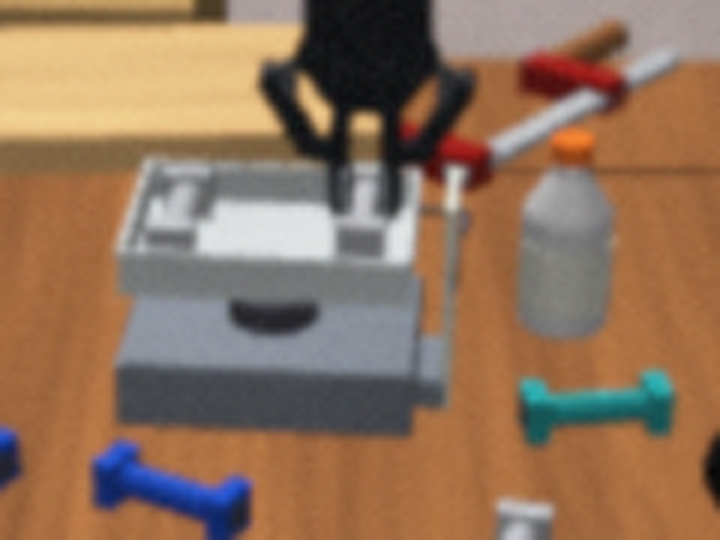

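View pics/w11.png

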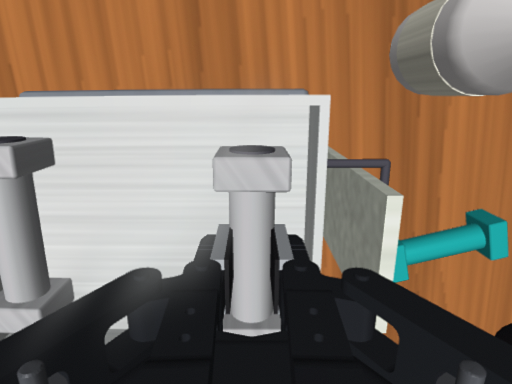

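```bash
python3 -m inch '[{"claw":0,"dx":0,"dy":0,"dz":0.4,"wx":0,"wy":0,"wz":0},{"claw":0,"dx":0,"dy":0,"dz":0.4,"wx":0,"wy":0,"wz":0},{"claw":0,"dx":0,"dy":0,"dz":0,"wx":0,"wy":0,"wz":0}]' 100
python3 -m inch '[{"claw":0.2,"dx":0,"dy":0,"dz":0,"wx":0,"wy":0,"wz":0},{"claw":0.25,"dx":0,"dy":0,"dz":0,"wx":0,"wy":0,"wz":0},{"claw":0.32,"dx":0,"dy":0,"dz":0,"wx":0,"wy":0,"wz":0},{"claw":0.32,"dx":0,"dy":0,"dz":0,"wx":0,"wy":0,"wz":0},{"claw":0.32,"dx":0,"dy":0,"dz":-0.5,"wx":0,"wy":0,"wz":0},{"claw":0.32,"dx":0,"dy":0,"dz":-2,"wx":0,"wy":0,"wz":0},{"claw":0.32,"dx":0,"dy":0,"dz":-3,"wx":0,"wy":0,"wz":0},{"claw":0.4,"dx":0,"dy":0,"dz":-4,"wx":0,"wy":0,"wz":0},{"claw":0.6,"dx":0,"dy":0,"dz":0,"wx":0,"wy":0,"wz":0},{"claw":0.6,"dx":0,"dy":0,"dz":0,"wx":0,"wy":0,"wz":0}]' 100
python3 -c "
from h import *
c=cap('wrist','w12')
go((.559,-.0067,.2),1.293)"
```

```text
clock: 14.02
position: [0.5551, 0.2921, 0.1251]
orientation: [-3.137, -0.002, 1.485]
wrist_force: [0.1, 0.3, -3.7]
grip_width: 0.0165
clock: 14.85
position: [0.5568, 0.2925, 0.2256]
orientation: [3.138, -0.006, 1.485]
wrist_force: [0.7, -0.2, -0.9]
grip_width: 0.0512
delta cm [-29.76   2.87   2.16] rot [-0.001 -0.003  0.192] n 8 per row [-3.72  0.36  0.27] [-0.    -0.     0.024]
```

View pics/w12.png

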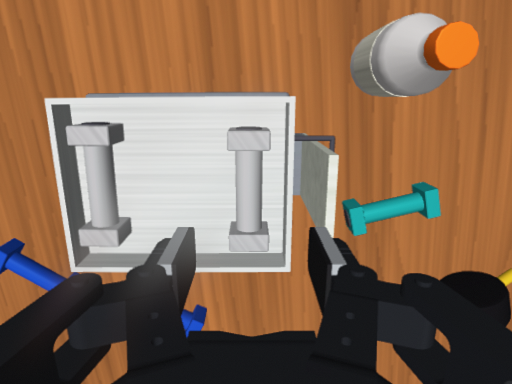

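```bash
python3 -m inch '[{"claw":0.6,"dx":-2.5,"dy":0.3,"dz":0,"wx":0,"wy":0,"wz":0},{"claw":0.6,"dx":-4,"dy":0.4,"dz":0.3,"wx":0,"wy":0,"wz":0},{"claw":0.6,"dx":-4,"dy":0.4,"dz":0.3,"wx":0,"wy":0,"wz":0},{"claw":0.6,"dx":-4,"dy":0.4,"dz":0.3,"wx":0,"wy":0,"wz":0},{"claw":0.6,"dx":-4,"dy":0.4,"dz":0.3,"wx":0,"wy":0,"wz":0},{"claw":0.6,"dx":-4,"dy":0.4,"dz":0.3,"wx":0,"wy":0,"wz":0},{"claw":0.6,"dx":-4,"dy":0.4,"dz":0.3,"wx":0,"wy":0,"wz":0},{"claw":0.6,"dx":-3.3,"dy":0.2,"dz":0,"wx":0,"wy":0,"wz":0},{"claw":0.6,"dx":0,"dy":0,"dz":0,"wx":0,"wy":0,"wz":0.1},{"claw":0.6,"dx":0,"dy":0,"dz":0,"wx":0,"wy":0,"wz":0.09},{"claw":0.6,"dx":0,"dy":0,"dz":0,"wx":0,"wy":0,"wz":0}]' 100
python3 -c "
from h import *
c=cap('wrist','w13')
go((.559,-.0067,.035),1.293)"
```

```text
clock: 15.82
position: [0.5582, -0.0081, 0.2008]
orientation: [-3.135, -0.001, 1.29]
wrist_force: [0.3, -0.1, 0.3]
grip_width: 0.0516
delta cm [ 0.09  0.14 16.6 ] rot [-0.006 -0.001  0.003] n 5 per row [0.02 0.03 3.32] [-0.001 -0.     0.001]
```

View pics/w13.png

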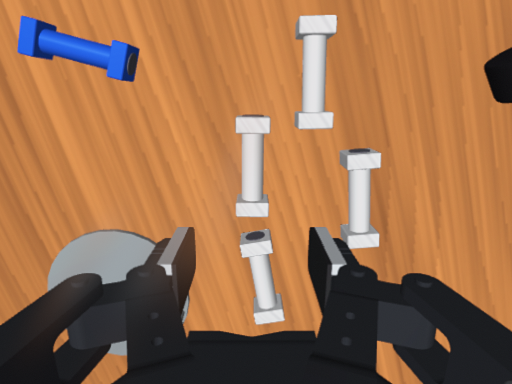

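```bash
python3 -c "
from h import *
c=cap('wrist'); 
m,y=bolt(c,(252.5,124),(252,203)); m[2]=.037; go(m,y)
bolt(c,(317.5,25),(314,117)); bolt(c,(361,159),(360,236)); bolt(c,(257,243),(268,312))"
```

```text
bolt [ 0.5592 -0.0032  0.03  ] 1.291 0.0708
delta cm [ 0.4   0.06 16.43] rot [-0.006 -0.001  0.007] n 5 per row [0.08 0.01 3.29] [-0.001 -0.     0.001]
bolt [0.6305 0.0573 0.03  ] 1.302 0.0725
bolt [ 0.6452 -0.0599  0.03  ] 1.37 0.0732
bolt [ 0.5385 -0.1143  0.03  ] 1.446 0.0762
```

```bash
python3 -m inch '[{"claw":0.6,"dx":0.1,"dy":0.1,"dz":3,"wx":0,"wy":0,"wz":0},{"claw":0.6,"dx":0,"dy":0,"dz":4,"wx":0,"wy":0,"wz":0},{"claw":0.6,"dx":0,"dy":0,"dz":4,"wx":0,"wy":0,"wz":0},{"claw":0.6,"dx":0,"dy":0,"dz":3,"wx":0,"wy":0,"wz":0},{"claw":0.6,"dx":0,"dy":0,"dz":2.2,"wx":0,"wy":0,"wz":0},{"claw":0.6,"dx":0,"dy":0,"dz":0,"wx":0,"wy":0,"wz":0},{"claw":0.3,"dx":0,"dy":0,"dz":0,"wx":0,"wy":0,"wz":0},{"claw":0,"dx":0,"dy":0,"dz":0,"wx":0,"wy":0,"wz":0},{"claw":0,"dx":0,"dy":0,"dz":0,"wx":0,"wy":0,"wz":0},{"claw":0,"dx":0,"dy":0,"dz":0,"wx":0,"wy":0,"wz":0},{"claw":0,"dx":0,"dy":0,"dz":0,"wx":0,"wy":0,"wz":0}]' 100
python3 -m inch '[{"claw":0,"dx":0,"dy":0,"dz":-0.5,"wx":0,"wy":0,"wz":0},{"claw":0,"dx":0,"dy":0,"dz":-1.5,"wx":0,"wy":0,"wz":0},{"claw":0,"dx":0,"dy":0,"dz":-3,"wx":0,"wy":0,"wz":0},{"claw":0,"dx":0,"dy":0,"dz":-4,"wx":0,"wy":0,"wz":0},{"claw":0,"dx":0,"dy":0,"dz":-4,"wx":0,"wy":0,"wz":0},{"claw":0,"dx":0,"dy":0,"dz":-4,"wx":0,"wy":0,"wz":0},{"claw":0,"dx":0,"dy":0,"dz":-2.5,"wx":0,"wy":0,"wz":0},{"claw":0,"dx":0,"dy":0,"dz":0,"wx":0,"wy":0,"wz":0}]' 100
python3 -c "
from h import *
c=cap('wrist','w14')
go((.5189,.2925,.215),1.487)"
```

```text
clock: 16.83
position: [0.5609, -0.0062, 0.0432]
orientation: [3.142, -0.002, 1.295]
wrist_force: [-2.6, 1.1, 5.6]
grip_width: 0.0126
clock: 17.5
position: [0.5622, -0.0069, 0.2439]
orientation: [3.132, -0.004, 1.295]
wrist_force: [0.9, -0.0, -2.5]
grip_width: 0.0126
delta cm [ 27.64 -12.24   2.48] rot [ 0.004 -0.002 -0.192] n 8 per row [ 3.46 -1.53  0.31] [ 0.001 -0.    -0.024]
```

View pics/w14.png

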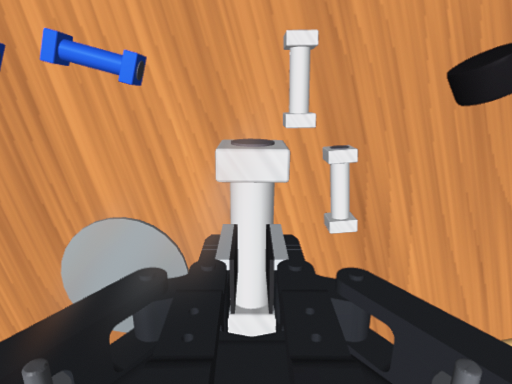

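```bash
python3 -m inch '[{"claw":0,"dx":0,"dy":0,"dz":3,"wx":0,"wy":0,"wz":0},{"claw":0,"dx":0,"dy":0,"dz":4,"wx":0,"wy":0,"wz":0},{"claw":0,"dx":0,"dy":0,"dz":4,"wx":0,"wy":0,"wz":0},{"claw":0,"dx":0,"dy":0,"dz":4,"wx":0,"wy":0,"wz":0},{"claw":0,"dx":0,"dy":0,"dz":2.5,"wx":0,"wy":0,"wz":0},{"claw":0,"dx":0,"dy":0,"dz":1.5,"wx":0,"wy":0,"wz":0},{"claw":0,"dx":0,"dy":0,"dz":0.6,"wx":0,"wy":0,"wz":0},{"claw":0,"dx":0,"dy":0,"dz":0.4,"wx":0,"wy":0,"wz":0},{"claw":0,"dx":0,"dy":0,"dz":0,"wx":0,"wy":0,"wz":0}]' 100
python3 -m inch '[{"claw":0.3,"dx":0,"dy":0,"dz":0,"wx":0,"wy":0,"wz":0},{"claw":0.45,"dx":0,"dy":0,"dz":0,"wx":0,"wy":0,"wz":0},{"claw":0.45,"dx":0,"dy":0,"dz":0,"wx":0,"wy":0,"wz":0},{"claw":0.45,"dx":0,"dy":0,"dz":0.5,"wx":0,"wy":0,"wz":0},{"claw":0.45,"dx":0,"dy":0,"dz":0,"wx":0,"wy":0,"wz":0}]' 100
python3 -c "
from h import *
c=cap('wrist','w15')"
```

```text
clock: 18.3
position: [0.5562, -0.0062, 0.0427]
orientation: [-3.127, 0.002, 1.295]
wrist_force: [-53.6, 1.3, 75.4]
grip_width: 0.0126
clock: 18.72
position: [0.5584, -0.0062, 0.0281]
orientation: [-3.135, -0.001, 1.295]
wrist_force: [-0.0, -0.1, 1.4]
grip_width: 0.0384
```

View pics/w15.png

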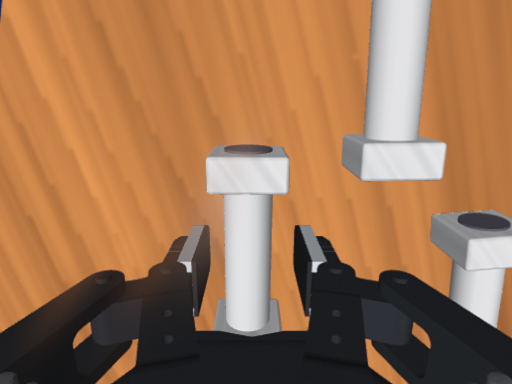

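```bash
python3 -m inch '[{"claw":0.3,"dx":0,"dy":-0.1,"dz":0,"wx":0,"wy":0,"wz":0},{"claw":0,"dx":0,"dy":0,"dz":0,"wx":0,"wy":0,"wz":0},{"claw":0,"dx":0,"dy":0,"dz":0,"wx":0,"wy":0,"wz":0},{"claw":0,"dx":0,"dy":0,"dz":0,"wx":0,"wy":0,"wz":0},{"claw":0,"dx":0,"dy":0,"dz":0,"wx":0,"wy":0,"wz":0}]' 60
```

```text
clock: 19.18
position: [0.5583, -0.006, 0.0299]
orientation: [-3.137, -0.001, 1.295]
wrist_force: [-0.4, 0.8, -3.0]
grip_width: 0.0179
```

```bash
python3 -m inch '[{"claw":0,"dx":0,"dy":0,"dz":-0.5,"wx":0,"wy":0,"wz":0},{"claw":0,"dx":0,"dy":0,"dz":-2,"wx":0,"wy":0,"wz":0},{"claw":0,"dx":0,"dy":0,"dz":-4,"wx":0,"wy":0,"wz":0},{"claw":0,"dx":0,"dy":0,"dz":-4,"wx":0,"wy":0,"wz":0},{"claw":0,"dx":0,"dy":0,"dz":-4,"wx":0,"wy":0,"wz":0},{"claw":0,"dx":0,"dy":0,"dz":-4,"wx":0,"wy":0,"wz":0},{"claw":0,"dx":0,"dy":0,"dz":-1.5,"wx":0,"wy":0,"wz":0},{"claw":0,"dx":0,"dy":0,"dz":0,"wx":0,"wy":0,"wz":0}]' 80
python3 -c "
from h import *
c=cap('wrist','w16')
go((.5189,.2925,.215),1.487)"
```

```text
clock: 19.85
position: [0.5608, -0.0066, 0.2362]
orientation: [3.136, -0.003, 1.295]
wrist_force: [-0.1, 0.2, -3.8]
grip_width: 0.0171
delta cm [ 27.65 -12.08   1.77] rot [ 0.    -0.002 -0.192] n 8 per row [ 3.46 -1.51  0.22] [ 0.    -0.    -0.024]
```

View pics/w16.png

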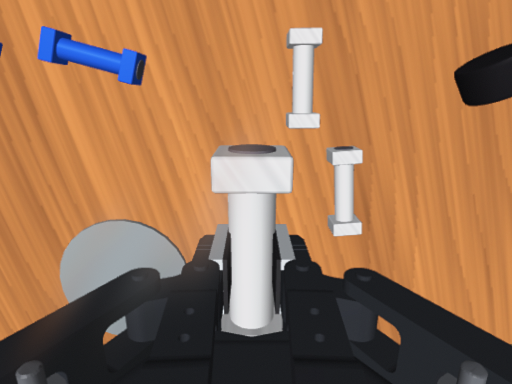

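```bash
python3 -m inch '[{"claw":0,"dx":1.7,"dy":-0.7,"dz":0,"wx":0,"wy":0,"wz":0},{"claw":0,"dx":3.4,"dy":-1.5,"dz":0,"wx":0,"wy":0,"wz":0},{"claw":0,"dx":3.6,"dy":-1.6,"dz":0,"wx":0,"wy":0,"wz":0},{"claw":0,"dx":3.6,"dy":-1.6,"dz":0,"wx":0,"wy":0,"wz":0},{"claw":0,"dx":3.6,"dy":-1.6,"dz":0,"wx":0,"wy":0,"wz":0},{"claw":0,"dx":3.6,"dy":-1.6,"dz":0,"wx":0,"wy":0,"wz":0},{"claw":0,"dx":3.6,"dy":-1.6,"dz":0,"wx":0,"wy":0,"wz":0},{"claw":0,"dx":3.2,"dy":-1.4,"dz":0,"wx":0,"wy":0,"wz":0},{"claw":0,"dx":1.6,"dy":-0.5,"dz":0,"wx":0,"wy":0,"wz":0},{"claw":0,"dx":0,"dy":0,"dz":0,"wx":0,"wy":0,"wz":-0.1},{"claw":0,"dx":0,"dy":0,"dz":0,"wx":0,"wy":0,"wz":-0.09},{"claw":0,"dx":0,"dy":0,"dz":0,"wx":0,"wy":0,"wz":0}]' 80
python3 -c "
from h import *
c=cap('wrist','w17')
go((.5189,.2955,.12),1.487)"
```

```text
clock: 20.9
position: [0.5177, 0.295, 0.2273]
orientation: [-3.133, 0.001, 1.489]
wrist_force: [0.4, -0.2, -4.4]
grip_width: 0.0172
delta cm [ 0.09  0.17 10.79] rot [-0.008  0.001 -0.004] n 3 per row [0.03 0.06 3.6 ] [-0.003  0.    -0.001]
```

View pics/w17.png

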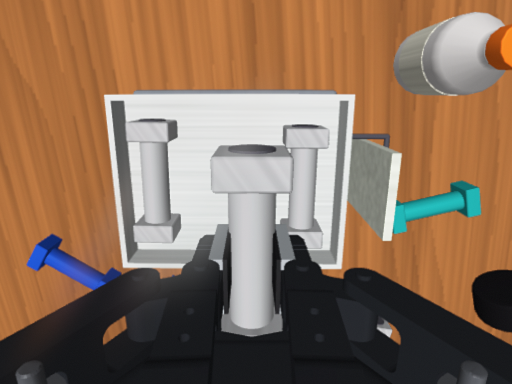

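```bash
python3 -m inch '[{"claw":0,"dx":0.1,"dy":0.1,"dz":1,"wx":0,"wy":0,"wz":0},{"claw":0,"dx":0,"dy":0,"dz":3,"wx":0,"wy":0,"wz":0},{"claw":0,"dx":0,"dy":0,"dz":3,"wx":0,"wy":0,"wz":0},{"claw":0,"dx":0,"dy":0,"dz":2,"wx":0,"wy":0,"wz":0},{"claw":0,"dx":0,"dy":0,"dz":1,"wx":0,"wy":0,"wz":0},{"claw":0,"dx":0,"dy":0,"dz":0.6,"wx":0,"wy":0,"wz":0},{"claw":0,"dx":0,"dy":0,"dz":0,"wx":0,"wy":0,"wz":0},{"claw":0,"dx":0,"dy":0,"dz":0,"wx":0,"wy":0,"wz":0}]' 80
python3 -c "
from h import *
c=cap('wrist','w18')"
```

```text
clock: 21.62
position: [0.5201, 0.2962, 0.1261]
orientation: [-3.139, -0.003, 1.484]
wrist_force: [-0.7, -0.4, -3.0]
grip_width: 0.0169
```

View pics/w18.png

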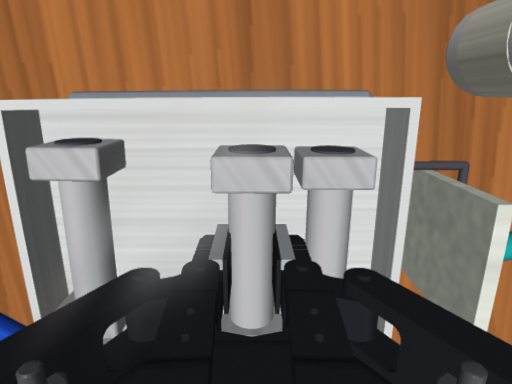

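```bash
python3 -m inch '[{"claw":0,"dx":0,"dy":0,"dz":0.4,"wx":0,"wy":0,"wz":0},{"claw":0,"dx":0,"dy":0,"dz":0.3,"wx":0,"wy":0,"wz":0},{"claw":0,"dx":0,"dy":0,"dz":0.1,"wx":0,"wy":0,"wz":0},{"claw":0,"dx":0,"dy":0,"dz":0,"wx":0,"wy":0,"wz":0}]' 80
```

```text
clock: 22.0
position: [0.5194, 0.2961, 0.1169]
orientation: [-3.138, -0.002, 1.485]
wrist_force: [0.7, 0.6, -5.0]
grip_width: 0.0173
```

```bash
python3 -m inch '[{"claw":0.2,"dx":0,"dy":0,"dz":0,"wx":0,"wy":0,"wz":0},{"claw":0.24,"dx":0,"dy":0,"dz":0,"wx":0,"wy":0,"wz":0},{"claw":0.29,"dx":0,"dy":0,"dz":0,"wx":0,"wy":0,"wz":0},{"claw":0.29,"dx":0,"dy":0,"dz":0,"wx":0,"wy":0,"wz":0},{"claw":0.29,"dx":0,"dy":0,"dz":-0.5,"wx":0,"wy":0,"wz":0},{"claw":0.29,"dx":0,"dy":0,"dz":-2,"wx":0,"wy":0,"wz":0},{"claw":0.29,"dx":0,"dy":0,"dz":-3,"wx":0,"wy":0,"wz":0},{"claw":0.4,"dx":0,"dy":0,"dz":-4,"wx":0,"wy":0,"wz":0},{"claw":0.6,"dx":0,"dy":0,"dz":-1,"wx":0,"wy":0,"wz":0},{"claw":0.6,"dx":0,"dy":0,"dz":0,"wx":0,"wy":0,"wz":0}]' 80
python3 -c "
from h import *
c=cap('wrist','w19')
t=cap('top','t19')
go((.6309,.0552,.2),1.302)"
```

```text
clock: 22.83
position: [0.5214, 0.2966, 0.2282]
orientation: [3.137, -0.007, 1.485]
wrist_force: [-0.2, 1.0, 0.5]
grip_width: 0.0513
delta cm [-23.04  13.12   2.17] rot [-0.003 -0.002  0.183] n 7 per row [-3.29  1.87  0.31] [-0.    -0.     0.026]
```

View pics/w19.png

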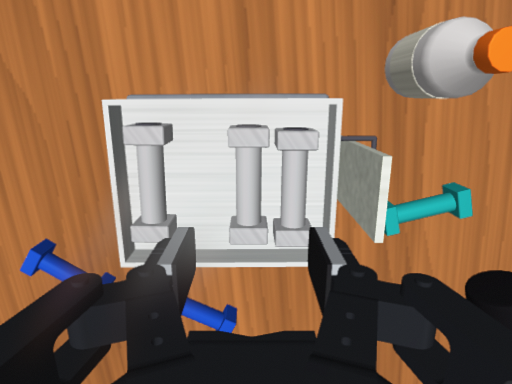

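View pics/t19.png

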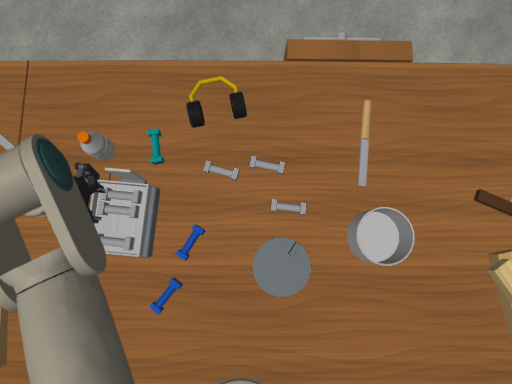

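```bash
python3 -m inch '[{"claw":0.5,"dx":-2,"dy":1.1,"dz":0,"wx":0,"wy":0,"wz":0},{"claw":0.5,"dx":-3.5,"dy":2,"dz":0,"wx":0,"wy":0,"wz":0},{"claw":0.5,"dx":-3.5,"dy":2,"dz":0,"wx":0,"wy":0,"wz":0},{"claw":0.5,"dx":-3.5,"dy":2,"dz":0.4,"wx":0,"wy":0,"wz":0},{"claw":0.5,"dx":-3.5,"dy":2,"dz":0.4,"wx":0,"wy":0,"wz":0},{"claw":0.5,"dx":-3.5,"dy":2,"dz":0.4,"wx":0,"wy":0,"wz":0},{"claw":0.5,"dx":-2.5,"dy":1.4,"dz":0.4,"wx":0,"wy":0,"wz":0},{"claw":0.5,"dx":-1,"dy":0.6,"dz":0.4,"wx":0,"wy":0,"wz":0},{"claw":0.5,"dx":0,"dy":0,"dz":0,"wx":0,"wy":0,"wz":0.1},{"claw":0.5,"dx":0,"dy":0,"dz":0,"wx":0,"wy":0,"wz":0.08},{"claw":0.5,"dx":0,"dy":0,"dz":0,"wx":0,"wy":0,"wz":0}]' 60
python3 -c "
from h import *
c=cap('wrist','w20')
go((.6309,.0552,.029),1.302)"
```

```text
clock: 23.85
position: [0.63, 0.0558, 0.1993]
orientation: [-3.135, -0.001, 1.302]
wrist_force: [-1.3, 0.0, -0.2]
grip_width: 0.0428
delta cm [-0.07  0.21 17.07] rot [-0.006 -0.001  0.005] n 5 per row [-0.01  0.04  3.41] [-0.001 -0.     0.001]
```

View pics/w20.png

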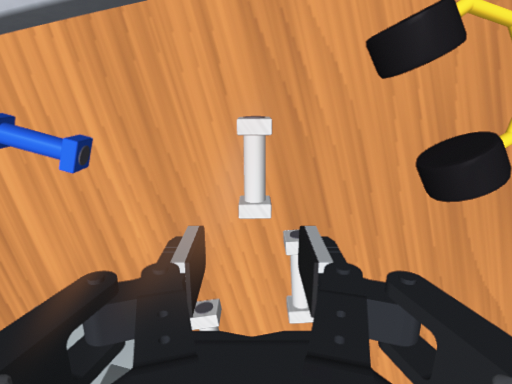

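```bash
python3 -m inch '[{"claw":0.5,"dx":-0.1,"dy":0.2,"dz":3,"wx":0,"wy":0,"wz":0},{"claw":0.5,"dx":0,"dy":0,"dz":4,"wx":0,"wy":0,"wz":0},{"claw":0.5,"dx":0,"dy":0,"dz":4,"wx":0,"wy":0,"wz":0},{"claw":0.5,"dx":0,"dy":0,"dz":3.5,"wx":0,"wy":0,"wz":0},{"claw":0.5,"dx":0,"dy":0,"dz":2,"wx":0,"wy":0,"wz":0},{"claw":0.5,"dx":0,"dy":0,"dz":0.7,"wx":0,"wy":0,"wz":0},{"claw":0.5,"dx":0,"dy":0,"dz":0,"wx":0,"wy":0,"wz":0}]' 60
```

```text
clock: 24.48
position: [0.6302, 0.055, 0.0268]
orientation: [-3.133, -0.0, 1.307]
wrist_force: [0.2, 0.0, 1.0]
grip_width: 0.0424
```

```bash
python3 -m inch '[{"claw":0.3,"dx":0,"dy":0,"dz":-0.1,"wx":0,"wy":0,"wz":0},{"claw":0,"dx":0,"dy":0,"dz":0,"wx":0,"wy":0,"wz":0},{"claw":0,"dx":0,"dy":0,"dz":0,"wx":0,"wy":0,"wz":0},{"claw":0,"dx":0,"dy":0,"dz":0,"wx":0,"wy":0,"wz":0},{"claw":0,"dx":0,"dy":0,"dz":0,"wx":0,"wy":0,"wz":0}]' 60
python3 -m inch '[{"claw":0,"dx":0,"dy":0,"dz":-0.5,"wx":0,"wy":0,"wz":0},{"claw":0,"dx":0,"dy":0,"dz":-2,"wx":0,"wy":0,"wz":0},{"claw":0,"dx":0,"dy":0,"dz":-4,"wx":0,"wy":0,"wz":0},{"claw":0,"dx":0,"dy":0,"dz":-4,"wx":0,"wy":0,"wz":0},{"claw":0,"dx":0,"dy":0,"dz":-4,"wx":0,"wy":0,"wz":0},{"claw":0,"dx":0,"dy":0,"dz":-4,"wx":0,"wy":0,"wz":0},{"claw":0,"dx":0,"dy":0,"dz":-1.5,"wx":0,"wy":0,"wz":0},{"claw":0,"dx":0,"dy":0,"dz":0,"wx":0,"wy":0,"wz":0}]' 80
python3 -c "
from h import *
c=cap('wrist','w21')
go((.482,.2985,.215),1.487)"
```

```text
clock: 24.9
position: [0.6331, 0.0547, 0.0332]
orientation: [3.141, -0.003, 1.305]
wrist_force: [-0.5, 1.6, 7.2]
grip_width: 0.0178
clock: 25.57
position: [0.6338, 0.0539, 0.2366]
orientation: [3.136, -0.004, 1.305]
wrist_force: [-0.1, -0.1, -2.8]
grip_width: 0.0175
delta cm [ 19.63 -20.98   1.78] rot [ 0.    -0.002 -0.182] n 8 per row [ 2.45 -2.62  0.22] [ 0.    -0.    -0.023]
```

View pics/w21.png

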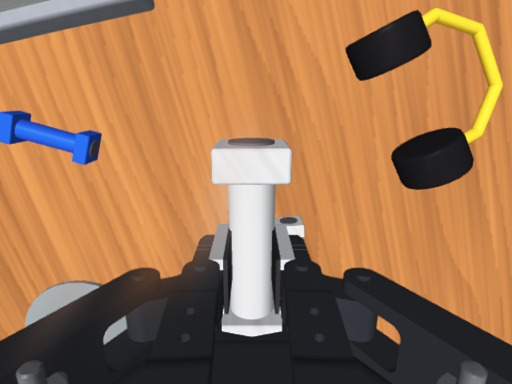

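```bash
python3 -m inch '[{"claw":0,"dx":1.3,"dy":-1.4,"dz":0,"wx":0,"wy":0,"wz":0},{"claw":0,"dx":2.4,"dy":-2.6,"dz":0,"wx":0,"wy":0,"wz":0},{"claw":0,"dx":2.6,"dy":-2.8,"dz":0,"wx":0,"wy":0,"wz":0},{"claw":0,"dx":2.6,"dy":-2.8,"dz":0,"wx":0,"wy":0,"wz":0},{"claw":0,"dx":2.6,"dy":-2.8,"dz":0,"wx":0,"wy":0,"wz":0},{"claw":0,"dx":2.6,"dy":-2.8,"dz":0,"wx":0,"wy":0,"wz":0},{"claw":0,"dx":2.6,"dy":-2.8,"dz":0,"wx":0,"wy":0,"wz":0},{"claw":0,"dx":1.8,"dy":-2,"dz":0,"wx":0,"wy":0,"wz":0},{"claw":0,"dx":0.9,"dy":-1,"dz":0,"wx":0,"wy":0,"wz":0},{"claw":0,"dx":0,"dy":0,"dz":0,"wx":0,"wy":0,"wz":-0.1},{"claw":0,"dx":0,"dy":0,"dz":0,"wx":0,"wy":0,"wz":-0.08},{"claw":0,"dx":0,"dy":0,"dz":0,"wx":0,"wy":0,"wz":0}]' 80
python3 -c "
from h import *
c=cap('wrist','w22')
go((.482,.296,.12),1.487)"
```

```text
clock: 26.62
position: [0.48, 0.2959, 0.2285]
orientation: [-3.135, 0.001, 1.488]
wrist_force: [0.8, -0.7, -5.0]
grip_width: 0.0165
delta cm [ 0.05  0.24 10.88] rot [-0.007  0.    -0.004] n 3 per row [0.02 0.08 3.63] [-0.002  0.    -0.001]
```

View pics/w22.png

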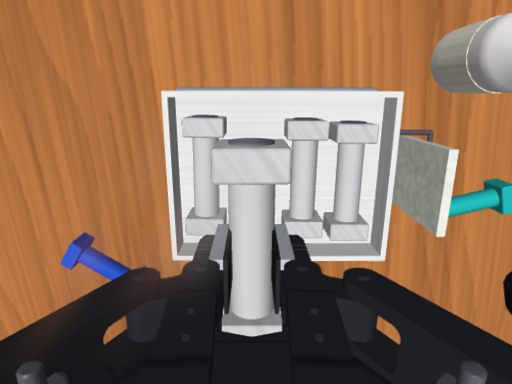

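```bash
python3 -m inch '[{"claw":0,"dx":0,"dy":0.1,"dz":1,"wx":0,"wy":0,"wz":0},{"claw":0,"dx":0,"dy":0,"dz":3,"wx":0,"wy":0,"wz":0},{"claw":0,"dx":0,"dy":0,"dz":3,"wx":0,"wy":0,"wz":0},{"claw":0,"dx":0,"dy":0,"dz":1.5,"wx":0,"wy":0,"wz":0},{"claw":0,"dx":0,"dy":0,"dz":0.8,"wx":0,"wy":0,"wz":0},{"claw":0,"dx":0,"dy":0,"dz":0.3,"wx":0,"wy":0,"wz":0},{"claw":0,"dx":0,"dy":0,"dz":0,"wx":0,"wy":0,"wz":0},{"claw":0,"dx":0,"dy":0,"dz":0,"wx":0,"wy":0,"wz":0}]' 80
python3 -c "
from h import *
c=cap('wrist','w23')"
```

```text
clock: 27.33
position: [0.482, 0.2966, 0.1364]
orientation: [-3.14, -0.003, 1.484]
wrist_force: [0.1, -0.4, -4.4]
grip_width: 0.0172
```

View pics/w23.png

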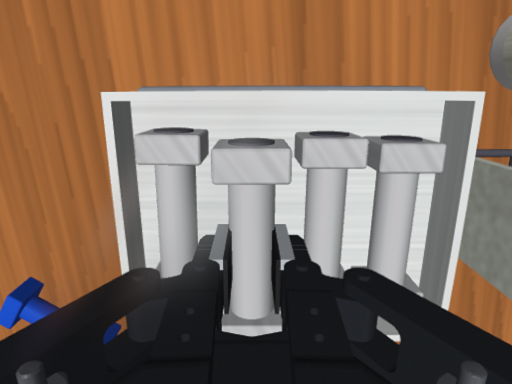

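```bash
python3 -m inch '[{"claw":0,"dx":0,"dy":0,"dz":0.6,"wx":0,"wy":0,"wz":0},{"claw":0,"dx":0,"dy":0,"dz":0.6,"wx":0,"wy":0,"wz":0},{"claw":0,"dx":0,"dy":0,"dz":0.4,"wx":0,"wy":0,"wz":0},{"claw":0,"dx":0,"dy":0,"dz":0,"wx":0,"wy":0,"wz":0},{"claw":0,"dx":0,"dy":0,"dz":0,"wx":0,"wy":0,"wz":0}]' 80
```

```text
clock: 27.8
position: [0.4811, 0.2964, 0.1187]
orientation: [-3.137, -0.001, 1.485]
wrist_force: [0.5, -0.4, -4.6]
grip_width: 0.0171
```

```bash
python3 -m inch '[{"claw":0,"dx":0,"dy":0,"dz":0.4,"wx":0,"wy":0,"wz":0},{"claw":0,"dx":0,"dy":0,"dz":0.2,"wx":0,"wy":0,"wz":0},{"claw":0,"dx":0,"dy":0,"dz":0,"wx":0,"wy":0,"wz":0}]' 80
python3 -m inch '[{"claw":0.2,"dx":0,"dy":0,"dz":0,"wx":0,"wy":0,"wz":0},{"claw":0.24,"dx":0,"dy":0,"dz":0,"wx":0,"wy":0,"wz":0},{"claw":0.29,"dx":0,"dy":0,"dz":0,"wx":0,"wy":0,"wz":0},{"claw":0.29,"dx":0,"dy":0,"dz":0,"wx":0,"wy":0,"wz":0},{"claw":0.29,"dx":0,"dy":0,"dz":-0.5,"wx":0,"wy":0,"wz":0},{"claw":0.29,"dx":0,"dy":0,"dz":-2,"wx":0,"wy":0,"wz":0},{"claw":0.29,"dx":0,"dy":0,"dz":-3,"wx":0,"wy":0,"wz":0},{"claw":0.29,"dx":0,"dy":0,"dz":-4,"wx":0,"wy":0,"wz":0},{"claw":0.5,"dx":0,"dy":0,"dz":-2,"wx":0,"wy":0,"wz":0},{"claw":0.5,"dx":0,"dy":0,"dz":0,"wx":0,"wy":0,"wz":0},{"claw":0.5,"dx":0,"dy":0,"dz":0,"wx":0,"wy":0,"wz":0}]' 80
python3 -c "
from h import *
c=cap('wrist','w24');s=cap('side');crop(s,'s24',190,110,310,200,6)
go((.537,-.1181,.2),1.463)"
```

```text
clock: 28.05
position: [0.4811, 0.2964, 0.1126]
orientation: [-3.137, -0.001, 1.485]
wrist_force: [0.4, 0.2, -4.4]
grip_width: 0.0168
clock: 28.97
position: [0.4823, 0.2966, 0.2305]
orientation: [3.141, -0.004, 1.485]
wrist_force: [0.4, -0.6, -0.6]
grip_width: 0.0426
delta cm [-40.79   9.11   2.64] rot [-0.005 -0.001  0.022] n 11 per row [-3.71  0.83  0.24] [-0.    -0.     0.002]
```

View pics/w24.png

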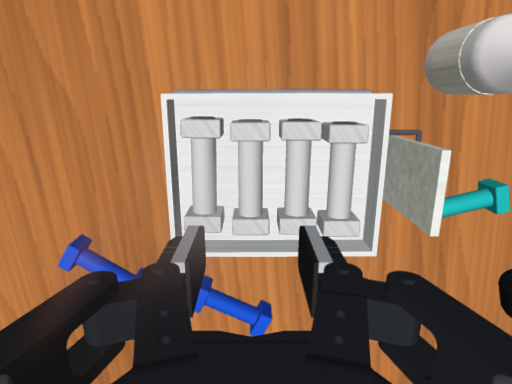

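View pics/s24.png

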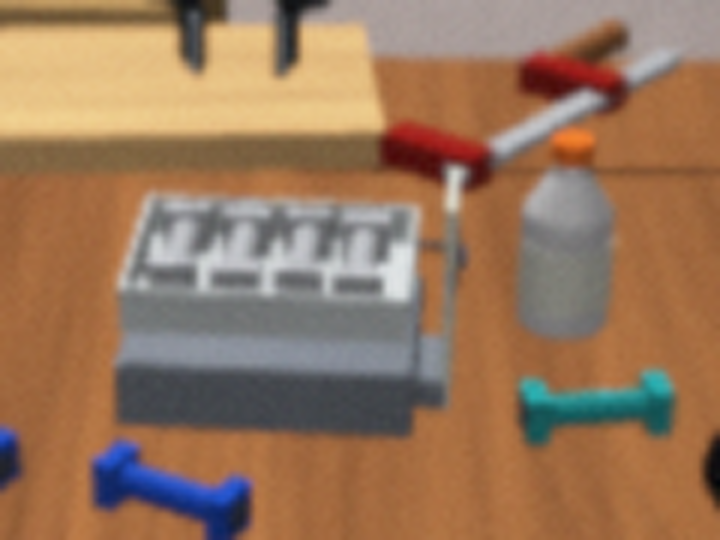

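```bash
python3 -m inch '[{"claw":0.5,"dx":-2.5,"dy":0.5,"dz":0,"wx":0,"wy":0,"wz":0},{"claw":0.5,"dx":-3.8,"dy":0.85,"dz":0,"wx":0,"wy":0,"wz":0},{"claw":0.5,"dx":-3.9,"dy":0.85,"dz":0,"wx":0,"wy":0,"wz":0},{"claw":0.5,"dx":-3.9,"dy":0.85,"dz":0.3,"wx":0,"wy":0,"wz":0},{"claw":0.5,"dx":-3.9,"dy":0.85,"dz":0.3,"wx":0,"wy":0,"wz":0},{"claw":0.5,"dx":-3.9,"dy":0.85,"dz":0.3,"wx":0,"wy":0,"wz":0},{"claw":0.5,"dx":-3.9,"dy":0.85,"dz":0.3,"wx":0,"wy":0,"wz":0},{"claw":0.5,"dx":-3.9,"dy":0.85,"dz":0.3,"wx":0,"wy":0,"wz":0},{"claw":0.5,"dx":-3.9,"dy":0.85,"dz":0.3,"wx":0,"wy":0,"wz":0},{"claw":0.5,"dx":-3.9,"dy":0.85,"dz":0.3,"wx":0,"wy":0,"wz":0},{"claw":0.5,"dx":-2.5,"dy":0.6,"dz":0.3,"wx":0,"wy":0,"wz":0.01},{"claw":0.5,"dx":-0.7,"dy":0.3,"dz":0,"wx":0,"wy":0,"wz":0.01}]' 60
python3 -m inch '[{"claw":0.5,"dx":0,"dy":0,"dz":0,"wx":0,"wy":0,"wz":0},{"claw":0.5,"dx":0,"dy":0,"dz":0,"wx":0,"wy":0,"wz":0}]'
python3 -c "
from h import *
c=cap('wrist','w25');t=cap('top','t25')
go((.537,-.1181,.028),1.463)"
```

```text
clock: 30.07
position: [0.5357, -0.1206, 0.2004]
orientation: [-3.134, -0.002, 1.46]
wrist_force: [-0.2, 0.2, -0.7]
grip_width: 0.0431
clock: 30.23
position: [0.5364, -0.1163, 0.2021]
orientation: [-3.136, -0.003, 1.465]
wrist_force: [0.2, 1.3, -0.0]
grip_width: 0.0432
delta cm [-0.3   0.13 17.49] rot [-0.004 -0.002  0.004] n 5 per row [-0.06  0.03  3.5 ] [-0.001 -0.     0.001]
```

View pics/w25.png

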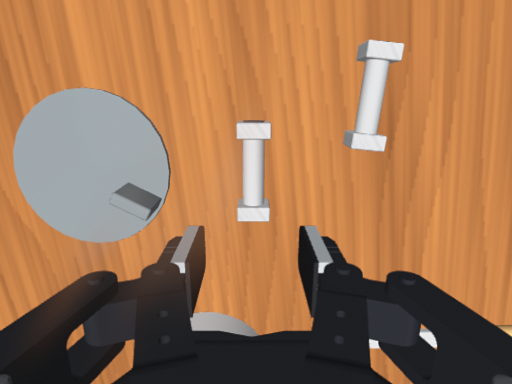

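View pics/t25.png

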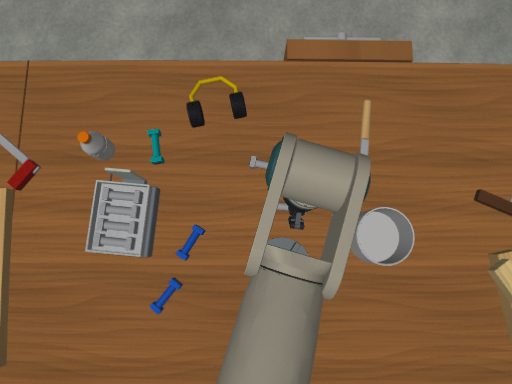

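```bash
python3 -m inch '[{"claw":0.5,"dx":-0.25,"dy":0.15,"dz":3,"wx":0,"wy":0,"wz":0},{"claw":0.5,"dx":0,"dy":0,"dz":4,"wx":0,"wy":0,"wz":0},{"claw":0.5,"dx":0,"dy":0,"dz":4,"wx":0,"wy":0,"wz":0},{"claw":0.5,"dx":0,"dy":0,"dz":3.5,"wx":0,"wy":0,"wz":0},{"claw":0.5,"dx":0,"dy":0,"dz":2,"wx":0,"wy":0,"wz":0},{"claw":0.5,"dx":0,"dy":0,"dz":0.7,"wx":0,"wy":0,"wz":0},{"claw":0.5,"dx":0,"dy":0,"dz":0,"wx":0,"wy":0,"wz":0}]' 60
```

```text
clock: 30.92
position: [0.5365, -0.1177, 0.0296]
orientation: [-3.135, -0.003, 1.467]
wrist_force: [0.3, 0.2, -0.2]
grip_width: 0.043
```

```bash
python3 -m inch '[{"claw":0.3,"dx":0,"dy":0,"dz":0,"wx":0,"wy":0,"wz":0},{"claw":0,"dx":0,"dy":0,"dz":0,"wx":0,"wy":0,"wz":0},{"claw":0,"dx":0,"dy":0,"dz":0,"wx":0,"wy":0,"wz":0},{"claw":0,"dx":0,"dy":0,"dz":0,"wx":0,"wy":0,"wz":0},{"claw":0,"dx":0,"dy":0,"dz":0,"wx":0,"wy":0,"wz":0}]' 60
python3 -m inch '[{"claw":0,"dx":0,"dy":0,"dz":-0.5,"wx":0,"wy":0,"wz":0},{"claw":0,"dx":0,"dy":0,"dz":-2,"wx":0,"wy":0,"wz":0},{"claw":0,"dx":0,"dy":0,"dz":-4,"wx":0,"wy":0,"wz":0},{"claw":0,"dx":0,"dy":0,"dz":-4,"wx":0,"wy":0,"wz":0},{"claw":0,"dx":0,"dy":0,"dz":-4,"wx":0,"wy":0,"wz":0},{"claw":0,"dx":0,"dy":0,"dz":-3,"wx":0,"wy":0,"wz":0},{"claw":0,"dx":0,"dy":0,"dz":-1,"wx":0,"wy":0,"wz":0},{"claw":0,"dx":0,"dy":0,"dz":0,"wx":0,"wy":0,"wz":0}]' 80
python3 -c "
from h import *
c=cap('wrist','w26')
go((.482,-.342,.215),1.467)"
```

```text
clock: 31.33
position: [0.5387, -0.1192, 0.0337]
orientation: [3.141, -0.002, 1.465]
wrist_force: [-1.7, 2.8, 6.4]
grip_width: 0.0176
clock: 32.0
position: [0.539, -0.12, 0.2193]
orientation: [3.139, -0.001, 1.465]
wrist_force: [0.5, 0.1, -4.4]
grip_width: 0.0167
delta cm [-22.69  -3.22   0.07] rot [-0.003 -0.002 -0.002] n 6 per row [-3.78 -0.54  0.01] [-0. -0. -0.]
```

View pics/w26.png

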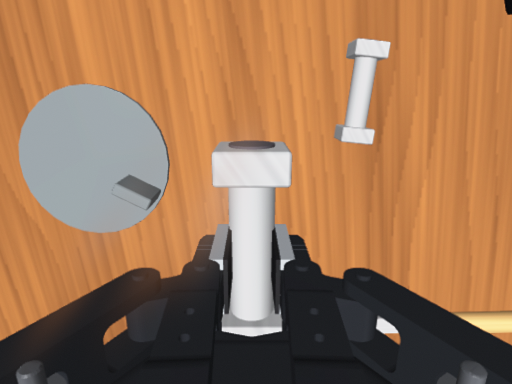

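```bash
python3 -m inch '[{"claw":0,"dx":-1.8,"dy":-0.3,"dz":0,"wx":0,"wy":0,"wz":0},{"claw":0,"dx":-3,"dy":-0.4,"dz":0,"wx":0,"wy":0,"wz":0},{"claw":0,"dx":-3.5,"dy":-0.5,"dz":0,"wx":0,"wy":0,"wz":0},{"claw":0,"dx":-3.5,"dy":-0.5,"dz":0,"wx":0,"wy":0,"wz":0},{"claw":0,"dx":-3.5,"dy":-0.5,"dz":0,"wx":0,"wy":0,"wz":0},{"claw":0,"dx":-3.5,"dy":-0.5,"dz":0,"wx":0,"wy":0,"wz":0},{"claw":0,"dx":-2.5,"dy":-0.4,"dz":0,"wx":0,"wy":0,"wz":0},{"claw":0,"dx":-1.4,"dy":-0.1,"dz":0,"wx":0,"wy":0,"wz":0},{"claw":0,"dx":0,"dy":0,"dz":0,"wx":0,"wy":0,"wz":0},{"claw":0,"dx":0,"dy":0,"dz":0,"wx":0,"wy":0,"wz":0}]' 80
python3 -c "
from h import *
c=cap('wrist','w27');s=cap('side');crop(s,'s27',150,180,300,320,5)
t=cap('top');crop(t,'t27',300,170,450,280,5)
go((.482,-.342,.075),1.467)"
```

```text
clock: 32.88
position: [0.4816, -0.3415, 0.213]
orientation: [-3.134, -0.005, 1.464]
wrist_force: [-0.1, 0.5, -4.2]
grip_width: 0.0169
delta cm [-0.19  0.02 13.99] rot [-0.005 -0.003 -0.   ] n 4 per row [-0.05  0.01  3.5 ] [-0.001 -0.001 -0.   ]
```

View pics/w27.png

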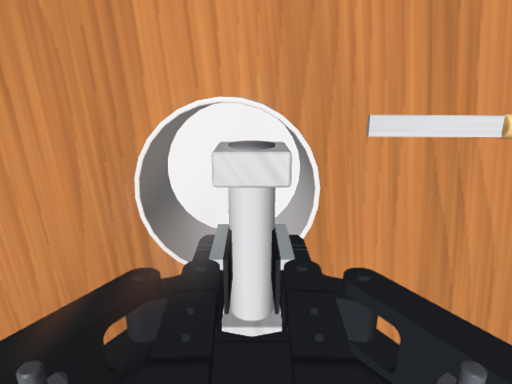

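View pics/s27.png

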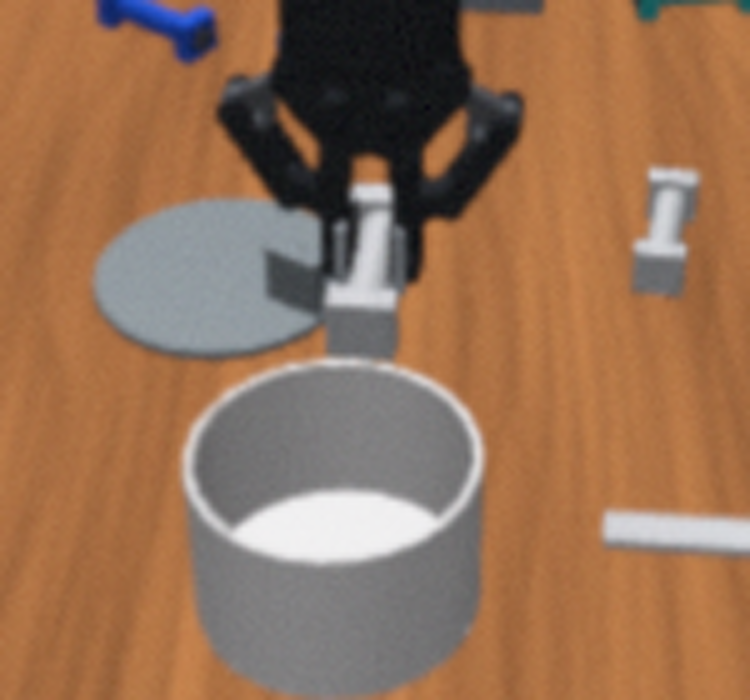

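```bash
python3 -c "
from h import *
c=cap('wrist')
print(w(c,(227.5,97),.09),w(c,(135.5,185),.09),w(c,(319.5,185),.09))
a,b=w(c,(135.5,185),.09),w(c,(319.5,185),.09); print(np.linalg.norm(a-b),(a+b)/2, w(c,(227.5,97),.09)+np.array([0,-.07,0]))"
```

```text
[ 0.47125997 -0.27623377  0.09      ] [ 0.39417083 -0.33273775  0.09      ] [ 0.5322859  -0.34701277  0.09      ]
0.1388508167887111 [ 0.46322837 -0.33987526  0.09      ] [ 0.47125997 -0.34623377  0.09      ]
```

```bash
python3 -m inch '[{"claw":0,"dx":-0.1,"dy":0.1,"dz":2,"wx":0,"wy":0,"wz":0},{"claw":0,"dx":0,"dy":0,"dz":3,"wx":0,"wy":0,"wz":0},{"claw":0,"dx":0,"dy":0,"dz":3,"wx":0,"wy":0,"wz":0},{"claw":0,"dx":0,"dy":0,"dz":3,"wx":0,"wy":0,"wz":0},{"claw":0,"dx":0,"dy":0,"dz":2,"wx":0,"wy":0,"wz":0},{"claw":0,"dx":0,"dy":0,"dz":1,"wx":0,"wy":0,"wz":0},{"claw":0,"dx":0,"dy":0,"dz":0.5,"wx":0,"wy":0,"wz":0},{"claw":0,"dx":0,"dy":0,"dz":0,"wx":0,"wy":0,"wz":0}]' 80
python3 -c "
from h import *
c=cap('wrist','w28');s=cap('side');crop(s,'s28',150,180,300,320,5)"
```

```text
clock: 33.75
position: [0.4828, -0.3422, 0.0706]
orientation: [-3.138, -0.002, 1.466]
wrist_force: [1.3, 0.5, -3.2]
grip_width: 0.0167
```

View pics/s28.png

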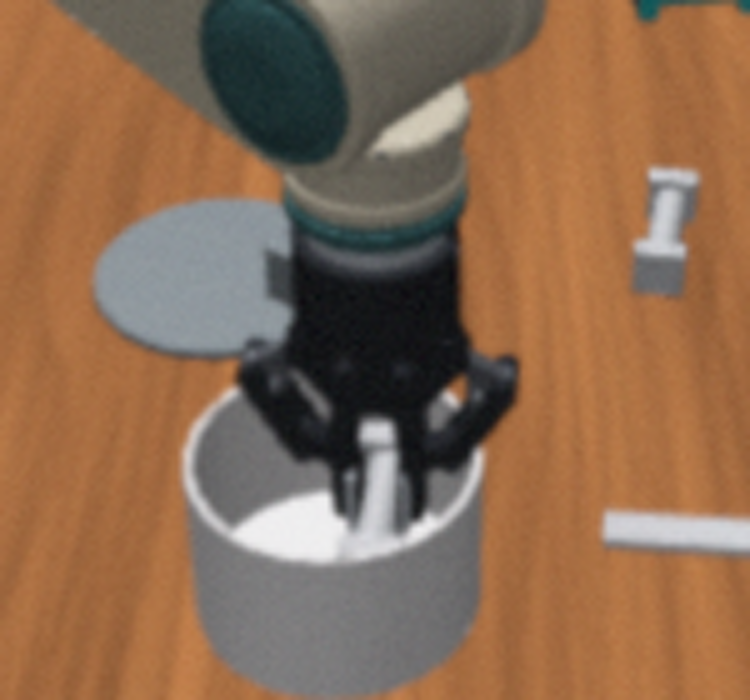

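View pics/w28.png

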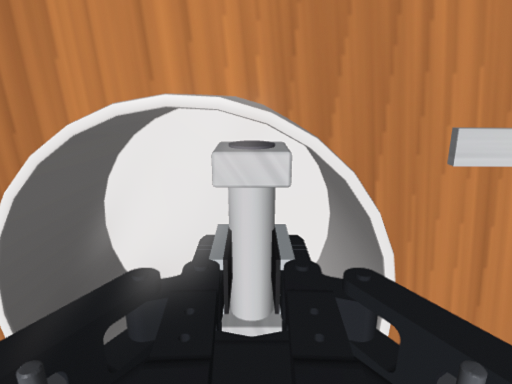

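```bash
python3 -m inch '[{"claw":0.25,"dx":0,"dy":0,"dz":0,"wx":0,"wy":0,"wz":0},{"claw":0.35,"dx":0,"dy":0,"dz":0,"wx":0,"wy":0,"wz":0},{"claw":0.35,"dx":0,"dy":0,"dz":0,"wx":0,"wy":0,"wz":0},{"claw":0.35,"dx":0,"dy":0,"dz":-1,"wx":0,"wy":0,"wz":0},{"claw":0.35,"dx":0,"dy":0,"dz":-3,"wx":0,"wy":0,"wz":0},{"claw":0.35,"dx":0,"dy":0,"dz":-4,"wx":0,"wy":0,"wz":0},{"claw":0.5,"dx":0,"dy":0,"dz":-4,"wx":0,"wy":0,"wz":0},{"claw":0.5,"dx":0,"dy":0,"dz":-2,"wx":0,"wy":0,"wz":0},{"claw":0.5,"dx":0,"dy":0,"dz":0,"wx":0,"wy":0,"wz":0}]' 80
python3 -c "
from h import *
c=cap('wrist','w29')
go((.6464,-.0645,.2),1.396)"
```

```text
clock: 34.6
position: [0.4848, -0.3445, 0.2194]
orientation: [3.134, 0.005, 1.465]
wrist_force: [0.3, -0.6, -0.2]
grip_width: 0.0421
delta cm [29.51 13.18  1.54] rot [0.003 0.002 0.069] n 8 per row [3.69 1.65 0.19] [0.    0.    0.009]
```

View pics/w29.png

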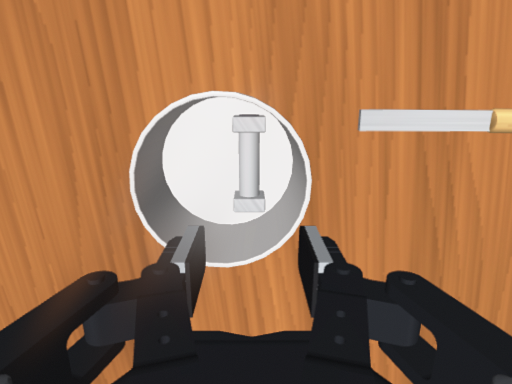

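```bash
python3 -m inch '[{"claw":0.5,"dx":1.8,"dy":0.8,"dz":0,"wx":0,"wy":0,"wz":0},{"claw":0.5,"dx":3.6,"dy":1.6,"dz":0,"wx":0,"wy":0,"wz":0},{"claw":0.5,"dx":3.6,"dy":1.6,"dz":0,"wx":0,"wy":0,"wz":0},{"claw":0.5,"dx":3.6,"dy":1.6,"dz":0.3,"wx":0,"wy":0,"wz":0},{"claw":0.5,"dx":3.6,"dy":1.6,"dz":0.3,"wx":0,"wy":0,"wz":0},{"claw":0.5,"dx":3.6,"dy":1.6,"dz":0.3,"wx":0,"wy":0,"wz":0},{"claw":0.5,"dx":3.6,"dy":1.6,"dz":0.3,"wx":0,"wy":0,"wz":0},{"claw":0.5,"dx":3.6,"dy":1.6,"dz":0.3,"wx":0,"wy":0,"wz":0},{"claw":0.5,"dx":2.5,"dy":1.2,"dz":0,"wx":0,"wy":0,"wz":0},{"claw":0.5,"dx":0,"dy":0,"dz":0,"wx":0,"wy":0,"wz":0.07},{"claw":0.5,"dx":0,"dy":0,"dz":0,"wx":0,"wy":0,"wz":0}]' 60
python3 -c "
from h import *
c=cap('wrist','w30')
go((.6464,-.0645,.028),1.396)"
```

```text
clock: 35.57
position: [0.6455, -0.0619, 0.1943]
orientation: [-3.135, -0.002, 1.395]
wrist_force: [0.1, 0.3, 0.6]
grip_width: 0.0426
delta cm [-0.14  0.24 16.67] rot [-0.006 -0.001  0.001] n 5 per row [-0.03  0.05  3.33] [-0.001 -0.     0.   ]
```

View pics/w30.png

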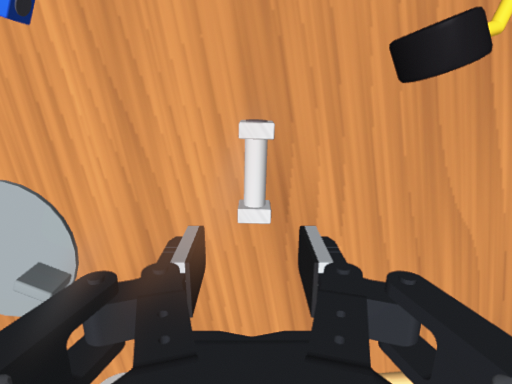

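```bash
python3 -m inch '[{"claw":0.5,"dx":-0.15,"dy":0.2,"dz":3,"wx":0,"wy":0,"wz":0},{"claw":0.5,"dx":0,"dy":0,"dz":4,"wx":0,"wy":0,"wz":0},{"claw":0.5,"dx":0,"dy":0,"dz":4,"wx":0,"wy":0,"wz":0},{"claw":0.5,"dx":0,"dy":0,"dz":3,"wx":0,"wy":0,"wz":0},{"claw":0.5,"dx":0,"dy":0,"dz":2,"wx":0,"wy":0,"wz":0},{"claw":0.5,"dx":0,"dy":0,"dz":0.5,"wx":0,"wy":0,"wz":0},{"claw":0.5,"dx":0,"dy":0,"dz":0,"wx":0,"wy":0,"wz":0}]' 60
python3 -m inch '[{"claw":0.3,"dx":0,"dy":0,"dz":0,"wx":0,"wy":0,"wz":0},{"claw":0,"dx":0,"dy":0,"dz":0,"wx":0,"wy":0,"wz":0},{"claw":0,"dx":0,"dy":0,"dz":0,"wx":0,"wy":0,"wz":0},{"claw":0,"dx":0,"dy":0,"dz":0,"wx":0,"wy":0,"wz":0},{"claw":0,"dx":0,"dy":0,"dz":0,"wx":0,"wy":0,"wz":0}]' 60
```

```text
clock: 36.2
position: [0.6452, -0.066, 0.029]
orientation: [-3.134, -0.002, 1.395]
wrist_force: [-0.4, -0.4, 0.8]
grip_width: 0.0426
clock: 36.62
position: [0.648, -0.0657, 0.0338]
orientation: [3.141, -0.001, 1.395]
wrist_force: [-1.5, -1.8, 8.4]
grip_width: 0.0177
```

```bash
python3 -m inch '[{"claw":0,"dx":0,"dy":0,"dz":-0.5,"wx":0,"wy":0,"wz":0},{"claw":0,"dx":0,"dy":0,"dz":-2,"wx":0,"wy":0,"wz":0},{"claw":0,"dx":0,"dy":0,"dz":-4,"wx":0,"wy":0,"wz":0},{"claw":0,"dx":0,"dy":0,"dz":-4,"wx":0,"wy":0,"wz":0},{"claw":0,"dx":0,"dy":0,"dz":-4,"wx":0,"wy":0,"wz":0},{"claw":0,"dx":0,"dy":0,"dz":-3,"wx":0,"wy":0,"wz":0},{"claw":0,"dx":0,"dy":0,"dz":-1,"wx":0,"wy":0,"wz":0},{"claw":0,"dx":0,"dy":0,"dz":0,"wx":0,"wy":0,"wz":0}]' 80
python3 -c "
from h import *
go((.440,-.342,.215),1.465)"
```

```text
clock: 37.28
position: [0.6482, -0.0656, 0.2192]
orientation: [3.139, -0.002, 1.395]
wrist_force: [1.0, -0.1, -4.2]
grip_width: 0.017
delta cm [-30.86 -15.66   0.33] rot [ 0.002 -0.002 -0.07 ] n 9 per row [-3.43 -1.74  0.04] [ 0.    -0.    -0.008]
```

```bash
python3 -m inch '[{"claw":0,"dx":-1.8,"dy":-0.9,"dz":0,"wx":0,"wy":0,"wz":0},{"claw":0,"dx":-3.3,"dy":-1.7,"dz":0,"wx":0,"wy":0,"wz":0},{"claw":0,"dx":-3.5,"dy":-1.8,"dz":0,"wx":0,"wy":0,"wz":0},{"claw":0,"dx":-3.5,"dy":-1.8,"dz":0,"wx":0,"wy":0,"wz":0},{"claw":0,"dx":-3.5,"dy":-1.8,"dz":0,"wx":0,"wy":0,"wz":0},{"claw":0,"dx":-3.5,"dy":-1.8,"dz":0,"wx":0,"wy":0,"wz":0},{"claw":0,"dx":-3.5,"dy":-1.8,"dz":0,"wx":0,"wy":0,"wz":0},{"claw":0,"dx":-3.5,"dy":-1.8,"dz":0,"wx":0,"wy":0,"wz":0},{"claw":0,"dx":-3,"dy":-1.5,"dz":0,"wx":0,"wy":0,"wz":0},{"claw":0,"dx":-1.8,"dy":-0.8,"dz":0,"wx":0,"wy":0,"wz":0},{"claw":0,"dx":0,"dy":0,"dz":0,"wx":0,"wy":0,"wz":-0.07},{"claw":0,"dx":0,"dy":0,"dz":0,"wx":0,"wy":0,"wz":0}]' 80
python3 -c "
from h import *
c=cap('wrist','w31')
go((.440,-.342,.072),1.465)"
```

```text
clock: 38.28
position: [0.4368, -0.3425, 0.2121]
orientation: [-3.133, -0.006, 1.465]
wrist_force: [-0.4, -0.7, -4.7]
grip_width: 0.0169
delta cm [-0.06  0.35 14.06] rot [-0.008 -0.005 -0.002] n 4 per row [-0.02  0.09  3.51] [-0.002 -0.001 -0.001]
```

View pics/w31.png

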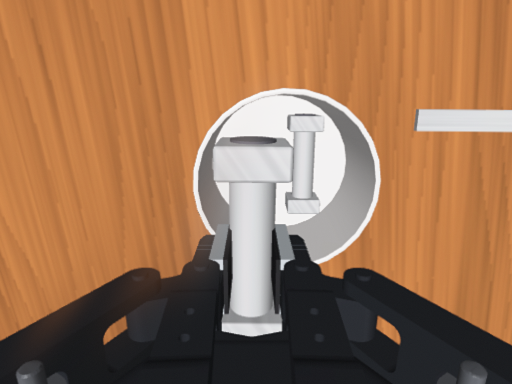

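```bash
python3 -m inch '[{"claw":0,"dx":0,"dy":0.4,"dz":2,"wx":0,"wy":0,"wz":0},{"claw":0,"dx":0,"dy":0,"dz":3,"wx":0,"wy":0,"wz":0},{"claw":0,"dx":0,"dy":0,"dz":3,"wx":0,"wy":0,"wz":0},{"claw":0,"dx":0,"dy":0,"dz":3,"wx":0,"wy":0,"wz":0},{"claw":0,"dx":0,"dy":0,"dz":2,"wx":0,"wy":0,"wz":0},{"claw":0,"dx":0,"dy":0,"dz":0.8,"wx":0,"wy":0,"wz":0},{"claw":0,"dx":0,"dy":0,"dz":0.2,"wx":0,"wy":0,"wz":0},{"claw":0,"dx":0,"dy":0,"dz":0,"wx":0,"wy":0,"wz":0}]' 80
python3 -c "
from h import *
c=cap('wrist','w32')"
```

```text
clock: 39.0
position: [0.4423, -0.3418, 0.0756]
orientation: [-3.137, -0.002, 1.465]
wrist_force: [0.2, -0.3, -3.7]
grip_width: 0.0168
```

View pics/w32.png

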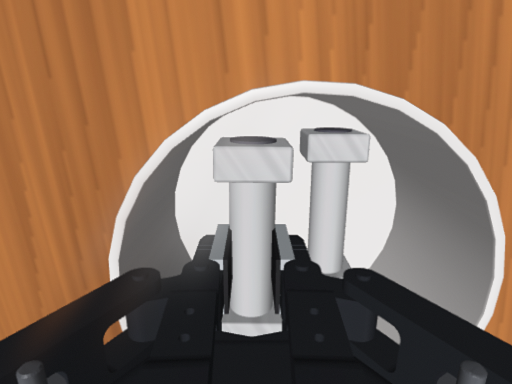

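```bash
python3 -m inch '[{"claw":0.25,"dx":0,"dy":0,"dz":0,"wx":0,"wy":0,"wz":0},{"claw":0.35,"dx":0,"dy":0,"dz":0,"wx":0,"wy":0,"wz":0},{"claw":0.35,"dx":0,"dy":0,"dz":0,"wx":0,"wy":0,"wz":0},{"claw":0.35,"dx":0,"dy":0,"dz":-1,"wx":0,"wy":0,"wz":0},{"claw":0.35,"dx":0,"dy":0,"dz":-3,"wx":0,"wy":0,"wz":0},{"claw":0.35,"dx":0,"dy":0,"dz":-4,"wx":0,"wy":0,"wz":0},{"claw":0.5,"dx":0,"dy":0,"dz":-4,"wx":0,"wy":0,"wz":0},{"claw":0.5,"dx":0,"dy":0,"dz":-2,"wx":0,"wy":0,"wz":0},{"claw":0.5,"dx":0,"dy":0,"dz":0,"wx":0,"wy":0,"wz":0}]' 80
python3 -c "
from h import *
c=cap('wrist','w33')
go((.431,-.1315,.22),2.563)"
```

```text
clock: 39.8
position: [0.4442, -0.3442, 0.2243]
orientation: [3.135, 0.006, 1.465]
wrist_force: [-0.1, -0.3, 0.7]
grip_width: 0.0427
delta cm [ 2.096e+01 -3.490e+00  1.000e-02] rot [ 1.000e-03  4.000e-03 -1.098e+00] n 10 per row [ 2.1  -0.35  0.  ] [ 0.    0.   -0.11]
```

View pics/w33.png

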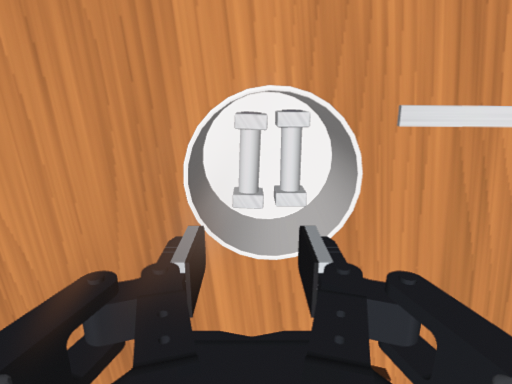

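```bash
python3 -m inch '[{"claw":0.6,"dx":2,"dy":-0.3,"dz":0,"wx":0,"wy":0,"wz":0},{"claw":0.6,"dx":3.5,"dy":-0.6,"dz":0,"wx":0,"wy":0,"wz":0},{"claw":0.6,"dx":3.8,"dy":-0.6,"dz":0,"wx":0,"wy":0,"wz":0},{"claw":0.6,"dx":3.8,"dy":-0.6,"dz":0,"wx":0,"wy":0,"wz":0},{"claw":0.6,"dx":3.8,"dy":-0.6,"dz":0,"wx":0,"wy":0,"wz":0},{"claw":0.6,"dx":2.8,"dy":-0.5,"dz":0,"wx":0,"wy":0,"wz":0},{"claw":0.6,"dx":1.3,"dy":-0.3,"dz":0,"wx":0,"wy":0,"wz":0}]' 60
python3 -m inch '[{"claw":0.6,"dx":0,"dy":0,"dz":0,"wx":0,"wy":0,"wz":-0.11},{"claw":0.6,"dx":0,"dy":0,"dz":0,"wx":0,"wy":0,"wz":-0.11},{"claw":0.6,"dx":0,"dy":0,"dz":0,"wx":0,"wy":0,"wz":-0.11},{"claw":0.6,"dx":0,"dy":0,"dz":0,"wx":0,"wy":0,"wz":-0.11},{"claw":0.6,"dx":0,"dy":0,"dz":0,"wx":0,"wy":0,"wz":-0.11},{"claw":0.6,"dx":0,"dy":0,"dz":0,"wx":0,"wy":0,"wz":-0.11},{"claw":0.6,"dx":0,"dy":0,"dz":0,"wx":0,"wy":0,"wz":-0.11},{"claw":0.6,"dx":0,"dy":0,"dz":0,"wx":0,"wy":0,"wz":-0.11},{"claw":0.6,"dx":0,"dy":0,"dz":0,"wx":0,"wy":0,"wz":-0.11},{"claw":0.6,"dx":0,"dy":0,"dz":0,"wx":0,"wy":0,"wz":-0.11},{"claw":0.6,"dx":0,"dy":0,"dz":0,"wx":0,"wy":0,"wz":0}]' 60
python3 -c "
from h import *
c=cap('wrist','w34')
go((.430,-.1313,.0475),2.563)"
```

```text
clock: 40.43
position: [0.4292, -0.1271, 0.2158]
orientation: [-3.137, -0.003, 1.467]
wrist_force: [-0.4, 0.4, -0.6]
grip_width: 0.0513
clock: 41.35
position: [0.4295, -0.13, 0.2157]
orientation: [-3.141, -0.006, 2.569]
wrist_force: [-0.4, 0.2, -0.1]
grip_width: 0.0511
delta cm [-0.19 -0.08 16.83] rot [-0.    -0.005 -0.   ] n 5 per row [-0.04 -0.02  3.37] [-0.    -0.001 -0.   ]
```

View pics/w34.png

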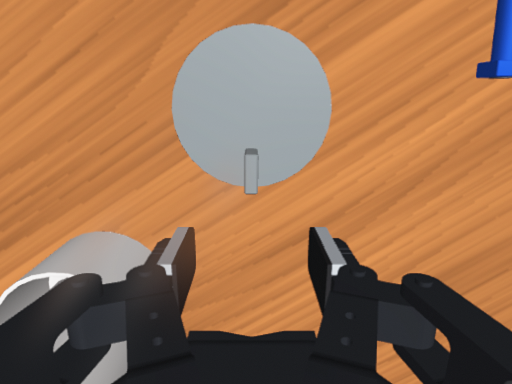

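```bash
python3 -m inch '[{"claw":0.6,"dx":-0.1,"dy":0,"dz":3,"wx":0,"wy":0,"wz":0},{"claw":0.6,"dx":0,"dy":0,"dz":4,"wx":0,"wy":0,"wz":0},{"claw":0.6,"dx":0,"dy":0,"dz":4,"wx":0,"wy":0,"wz":0},{"claw":0.6,"dx":0,"dy":0,"dz":3,"wx":0,"wy":0,"wz":0},{"claw":0.6,"dx":0,"dy":0,"dz":2,"wx":0,"wy":0,"wz":0},{"claw":0.6,"dx":0,"dy":0,"dz":0.7,"wx":0,"wy":0,"wz":0},{"claw":0.6,"dx":0,"dy":0,"dz":0,"wx":0,"wy":0,"wz":0}]' 60
python3 -m inch '[{"claw":0.3,"dx":0,"dy":0,"dz":0,"wx":0,"wy":0,"wz":0},{"claw":0,"dx":0,"dy":0,"dz":0,"wx":0,"wy":0,"wz":0},{"claw":0,"dx":0,"dy":0,"dz":0,"wx":0,"wy":0,"wz":0},{"claw":0,"dx":0,"dy":0,"dz":0,"wx":0,"wy":0,"wz":0},{"claw":0,"dx":0,"dy":0,"dz":0,"wx":0,"wy":0,"wz":0}]' 60
python3 -c "
from h import *
c=cap('wrist','w35')"
```

```text
clock: 41.98
position: [0.429, -0.1299, 0.0477]
orientation: [-3.141, -0.008, 2.562]
wrist_force: [-0.8, -0.5, -0.8]
grip_width: 0.051
clock: 42.4
position: [0.4314, -0.1309, 0.0513]
orientation: [3.141, -0.0, 2.565]
wrist_force: [1.0, 0.1, 7.7]
grip_width: 0.0109
```

View pics/w35.png

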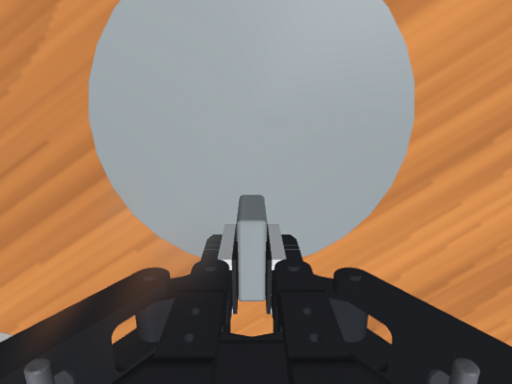

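```bash
python3 - <<'E'
from h import *
im=cv2.imread('pics/t19.png'); cv2.imwrite('pics/t19c.png',cv2.resize(im[195:280,335:430],None,fx=8,fy=8,interpolation=cv2.INTER_CUBIC))
# fit lid offset in wrist images w3 and w35 (camera fixed to tool)
c=cap('wrist'); s=bot.read_state()
Tt=np.eye(4);Tt[:3,:3]=R.from_euler('xyz',s['orientation']).as_matrix();Tt[:3,3]=s['position']
Tc=np.linalg.inv(Tt)@c['pose']; cc=dict(c,pose=Tc)
for fn,h in(('w3',.0385),('w35',.0433)):
    im=cv2.imread(f'pics/{fn}.png').astype(int); m=(np.abs(im[:,:,0]-im[:,:,2])<40)&(im[:,:,1]>90)
    pts=[]
    for y in range(20,220,10):
        r=np.where(m[y,40:470])[0]
        if len(r)>100: pts+= [(r[0]+40,y),(r[-1]+40,y)]
    pts=np.array(pts)
    for hh in (h,h-.003,h+.003):
        P=np.array([w(cc,p,hh-.006) for p in pts])
        # circle fit fixed r
        from scipy.optimize import least_squares
        f=least_squares(lambda q:np.hypot(P[:,0]-q[0],P[:,1]-q[1])-q[2],[.054,0,.075]); print(fn,hh,f.x.round(4),np.abs(f.fun).max().round(4))
E
```

```text
w3 0.0385 [ 0.0538 -0.0021  0.0744] 0.0004
w3 0.0355 [ 0.0541 -0.0021  0.073 ] 0.0004
w3 0.0415 [ 0.0536 -0.0021  0.0759] 0.0005
w35 0.0433 [ 0.0555 -0.0025  0.0744] 0.0004
w35 0.040299999999999996 [ 0.0557 -0.0025  0.0729] 0.0004
w35 0.0463 [ 0.0553 -0.0025  0.0758] 0.0004
```

View pics/t19c.png

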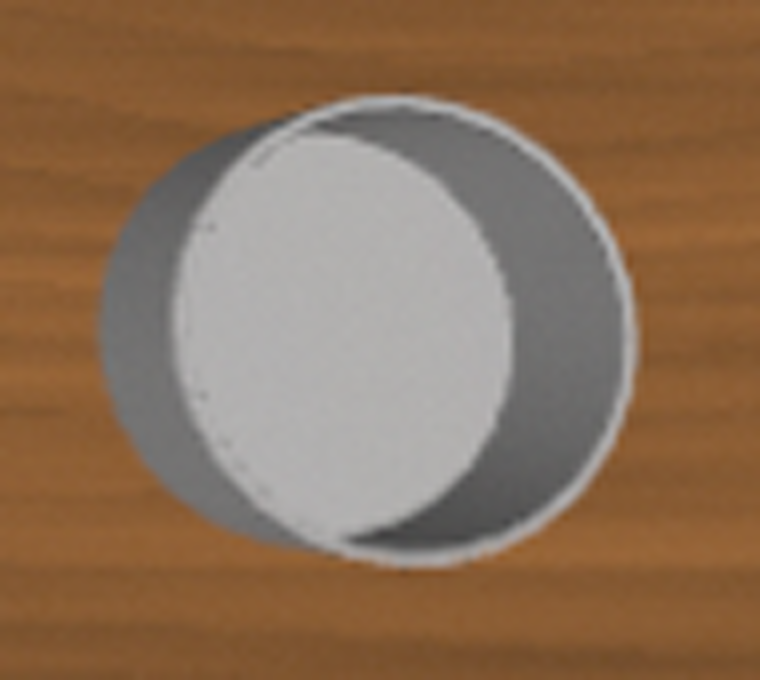

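```bash
python3 - <<'E'
from h import *
c=cap('top')
C=w(c,(385.2,235.9),.09); print(C)
for e in ((170,331),(640,331),(405,95),(405,567)): print(np.linalg.norm(w(c,((e[0]+.5)/8+334.5,(e[1]+.5)/8+194.5),.09)-C))
s=bot.read_state(); y=2.563
for ctr in (C[:2],):
    for ly in (-.0023,0): print("TCP", ctr-np.array([.0555*np.cos(y)+ly*np.sin(y),.0555*np.sin(y)-ly*np.cos(y)]))
y0=2.563;print("initial lid centre", np.array([.5053,-.3759])+[.0538*np.cos(y0),.0538*np.sin(y0)])
E
```

```text
[ 0.460743   -0.34380291  0.09      ]
0.07048456098250461
0.07086308069248959
0.07055658225237398
0.0692222307042494
TCP [ 0.50846718 -0.37222723]
TCP [ 0.50720943 -0.37415287]
initial lid centre [ 0.46025686 -0.34647967]
```

```bash
python3 -m inch '[{"claw":0,"dx":0,"dy":0,"dz":-0.5,"wx":0,"wy":0,"wz":0},{"claw":0,"dx":0,"dy":0,"dz":-2,"wx":0,"wy":0,"wz":0},{"claw":0,"dx":0,"dy":0,"dz":-4,"wx":0,"wy":0,"wz":0},{"claw":0,"dx":0,"dy":0,"dz":-4,"wx":0,"wy":0,"wz":0},{"claw":0,"dx":0,"dy":0,"dz":-4,"wx":0,"wy":0,"wz":0},{"claw":0,"dx":0,"dy":0,"dz":-3,"wx":0,"wy":0,"wz":0},{"claw":0,"dx":0,"dy":0,"dz":-1,"wx":0,"wy":0,"wz":0},{"claw":0,"dx":0,"dy":0,"dz":0,"wx":0,"wy":0,"wz":0}]' 80
python3 -c "
from h import *
c=cap('wrist','w36')
go((.5068,-.375,.22),2.563)"
```

```text
clock: 43.22
position: [0.4317, -0.1311, 0.2373]
orientation: [3.14, 0.001, 2.565]
wrist_force: [0.4, 0.4, -1.7]
grip_width: 0.0107
delta cm [-19.69 -16.33   1.38] rot [ 0.    -0.003  0.002] n 7 per row [-2.81 -2.33  0.2 ] [ 0. -0.  0.]
```

```bash
python3 -m inch '[{"claw":0,"dx":-1.3,"dy":-1.1,"dz":0,"wx":0,"wy":0,"wz":0},{"claw":0,"dx":-2.4,"dy":-2,"dz":0,"wx":0,"wy":0,"wz":0},{"claw":0,"dx":-2.8,"dy":-2.3,"dz":0,"wx":0,"wy":0,"wz":0},{"claw":0,"dx":-2.8,"dy":-2.3,"dz":0,"wx":0,"wy":0,"wz":0},{"claw":0,"dx":-2.8,"dy":-2.3,"dz":0,"wx":0,"wy":0,"wz":0},{"claw":0,"dx":-2.8,"dy":-2.3,"dz":0,"wx":0,"wy":0,"wz":0},{"claw":0,"dx":-2.4,"dy":-2,"dz":0,"wx":0,"wy":0,"wz":0},{"claw":0,"dx":-1.6,"dy":-1.3,"dz":0,"wx":0,"wy":0,"wz":0},{"claw":0,"dx":-0.8,"dy":-0.7,"dz":0,"wx":0,"wy":0,"wz":0},{"claw":0,"dx":0,"dy":0,"dz":0,"wx":0,"wy":0,"wz":0},{"claw":0,"dx":0,"dy":0,"dz":0,"wx":0,"wy":0,"wz":0}]' 80
python3 -c "
from h import *
c=cap('wrist','w37');s=cap('side');crop(s,'s37',150,180,300,320,5)
go((.5068,-.375,.145),2.563)"
```

```text
clock: 44.18
position: [0.5064, -0.3744, 0.2302]
orientation: [3.141, -0.009, 2.564]
wrist_force: [0.5, 0.7, -1.3]
grip_width: 0.0108
delta cm [-0.13 -0.11  8.71] rot [ 0.001 -0.007  0.002] n 3 per row [-0.04 -0.04  2.9 ] [ 0.    -0.002  0.001]
```

View pics/s37.png

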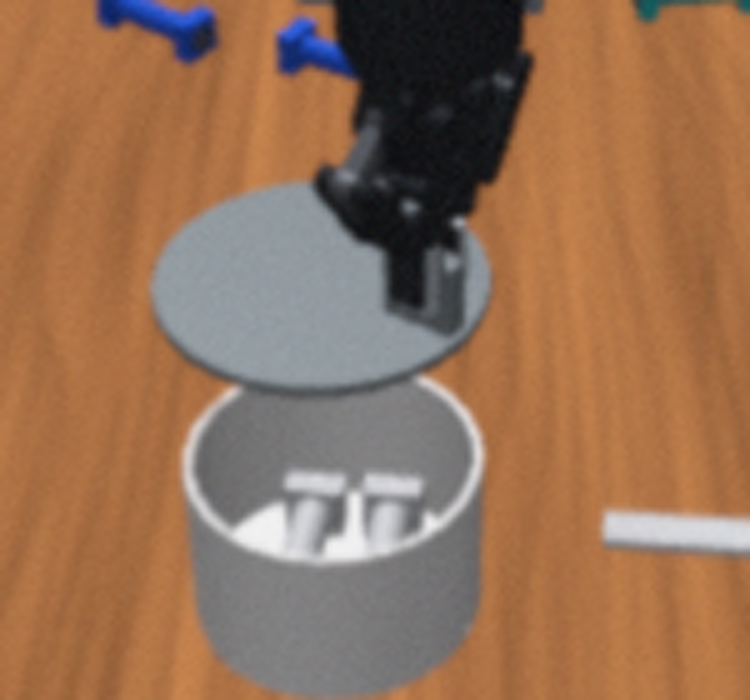

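View pics/w37.png

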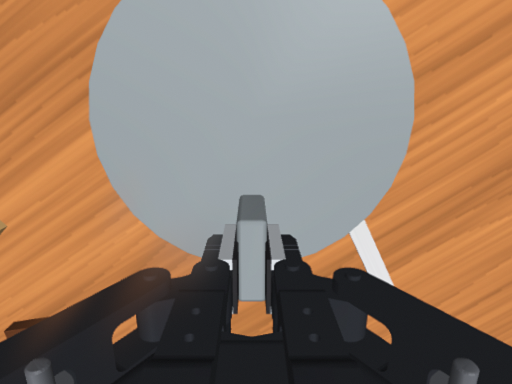

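```bash
python3 -m inch '[{"claw":0,"dx":-0.1,"dy":-0.05,"dz":1.5,"wx":0,"wy":0,"wz":0},{"claw":0,"dx":0,"dy":0,"dz":2.5,"wx":0,"wy":0,"wz":0},{"claw":0,"dx":0,"dy":0,"dz":2,"wx":0,"wy":0,"wz":0},{"claw":0,"dx":0,"dy":0,"dz":1,"wx":0,"wy":0,"wz":0},{"claw":0,"dx":0,"dy":0,"dz":0.5,"wx":0,"wy":0,"wz":0},{"claw":0,"dx":0,"dy":0,"dz":0.3,"wx":0,"wy":0,"wz":0},{"claw":0,"dx":0,"dy":0,"dz":0,"wx":0,"wy":0,"wz":0},{"claw":0,"dx":0,"dy":0,"dz":0,"wx":0,"wy":0,"wz":0}]' 80
python3 -c "
from h import *
c=cap('wrist','w38');s=cap('side');crop(s,'s38',150,180,300,320,5)
go((.5068,-.375,.1333),2.563)"
```

```text
clock: 44.95
position: [0.5078, -0.3758, 0.1571]
orientation: [-3.141, -0.002, 2.565]
wrist_force: [0.1, 0.0, -1.4]
grip_width: 0.0104
delta cm [0.13 0.02 2.38] rot [-0.    -0.002  0.002] n 1 per row [0.13 0.02 2.38] [-0.    -0.002  0.002]
```

View pics/s38.png

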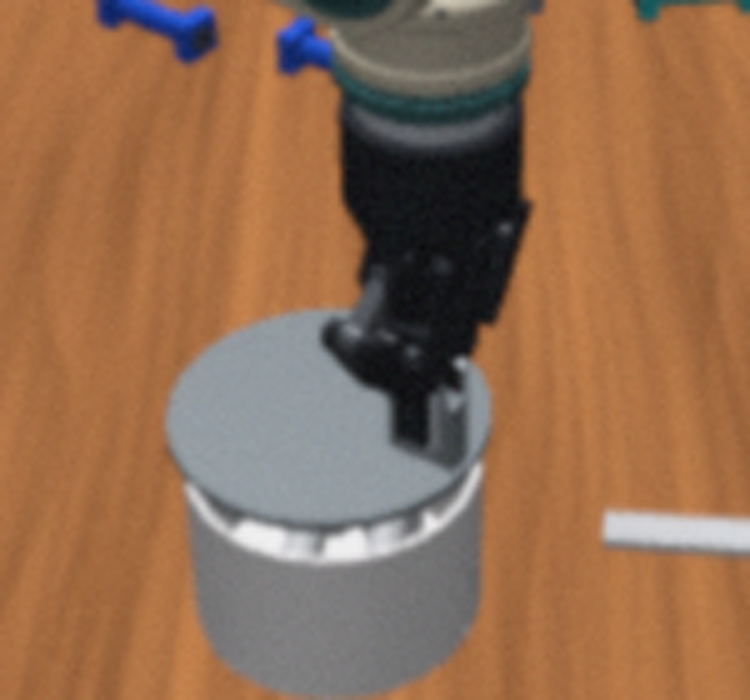

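```bash
python3 -m inch '[{"claw":0,"dx":0,"dy":0.05,"dz":0.5,"wx":0,"wy":0,"wz":0},{"claw":0,"dx":0,"dy":0,"dz":0.5,"wx":0,"wy":0,"wz":0},{"claw":0,"dx":0,"dy":0,"dz":0.3,"wx":0,"wy":0,"wz":0},{"claw":0,"dx":0,"dy":0,"dz":0.3,"wx":0,"wy":0,"wz":0},{"claw":0,"dx":0,"dy":0,"dz":0,"wx":0,"wy":0,"wz":0},{"claw":0,"dx":0,"dy":0,"dz":0,"wx":0,"wy":0,"wz":0}]' 80
```

```text
clock: 45.55
position: [0.5075, -0.3751, 0.1393]
orientation: [3.141, -0.005, 2.565]
wrist_force: [0.7, 0.4, -1.6]
grip_width: 0.0105
```

```bash
python3 -m inch '[{"claw":0,"dx":0,"dy":0,"dz":0.2,"wx":0,"wy":0.005,"wz":0},{"claw":0,"dx":0,"dy":0,"dz":0.2,"wx":0,"wy":0,"wz":0},{"claw":0,"dx":0,"dy":0,"dz":0.1,"wx":0,"wy":0,"wz":0},{"claw":0,"dx":0,"dy":0,"dz":0,"wx":0,"wy":0,"wz":0}]' 80
python3 -c "
from h import *
c=cap('wrist','w39');s=cap('side');crop(s,'s39',150,180,300,320,5)
go((.5068,-.375,.1333),2.563)"
```

```text
clock: 45.88
position: [0.5075, -0.3751, 0.1343]
orientation: [3.141, -0.01, 2.565]
wrist_force: [0.3, 0.3, -1.4]
grip_width: 0.0103
delta cm [ 0.07 -0.03  0.13] rot [ 0.    -0.009  0.002] n 1 per row [ 0.07 -0.03  0.13] [ 0.    -0.009  0.002]
```

View pics/s39.png

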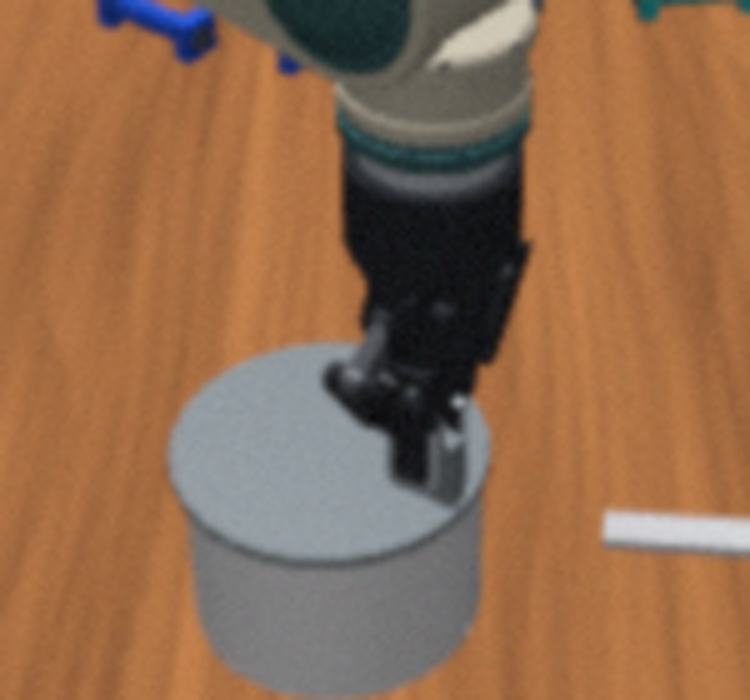

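```bash
python3 -m inch '[{"claw":0,"dx":0,"dy":0,"dz":0.1,"wx":0,"wy":-0.008,"wz":0},{"claw":0,"dx":0,"dy":0,"dz":0.05,"wx":0,"wy":0,"wz":0},{"claw":0,"dx":0,"dy":0,"dz":0,"wx":0,"wy":0,"wz":0}]' 80
python3 -m inch '[{"claw":0.1,"dx":0,"dy":0,"dz":0,"wx":0,"wy":0,"wz":0},{"claw":0.25,"dx":0,"dy":0,"dz":0,"wx":0,"wy":0,"wz":0},{"claw":0.5,"dx":0,"dy":0,"dz":0,"wx":0,"wy":0,"wz":0},{"claw":0.5,"dx":0,"dy":0,"dz":0,"wx":0,"wy":0,"wz":0},{"claw":0.5,"dx":0,"dy":0,"dz":-1,"wx":0,"wy":0,"wz":0},{"claw":0.5,"dx":0,"dy":0,"dz":-3,"wx":0,"wy":0,"wz":0},{"claw":0.5,"dx":0,"dy":0,"dz":-4,"wx":0,"wy":0,"wz":0},{"claw":0.5,"dx":0,"dy":0,"dz":-3,"wx":0,"wy":0,"wz":0},{"claw":0.5,"dx":0,"dy":0,"dz":0,"wx":0,"wy":0,"wz":0}]' 60
python3 -c "
from h import *
c=cap('wrist','w40');s=cap('side');crop(s,'s40',150,180,300,320,5)
go((.42,-.1,.3),2.563)"
```

```text
clock: 46.23
position: [0.5077, -0.3752, 0.1335]
orientation: [3.142, -0.0, 2.565]
wrist_force: [0.4, -0.5, -0.9]
grip_width: 0.0105
clock: 46.98
position: [0.5092, -0.3765, 0.2531]
orientation: [-3.14, 0.013, 2.565]
wrist_force: [0.3, 0.5, 1.7]
grip_width: 0.043
delta cm [22.39 18.29 -5.5 ] rot [-0.     0.003  0.002] n 8 per row [ 2.8   2.29 -0.69] [-0.  0.  0.]
```

View pics/s40.png

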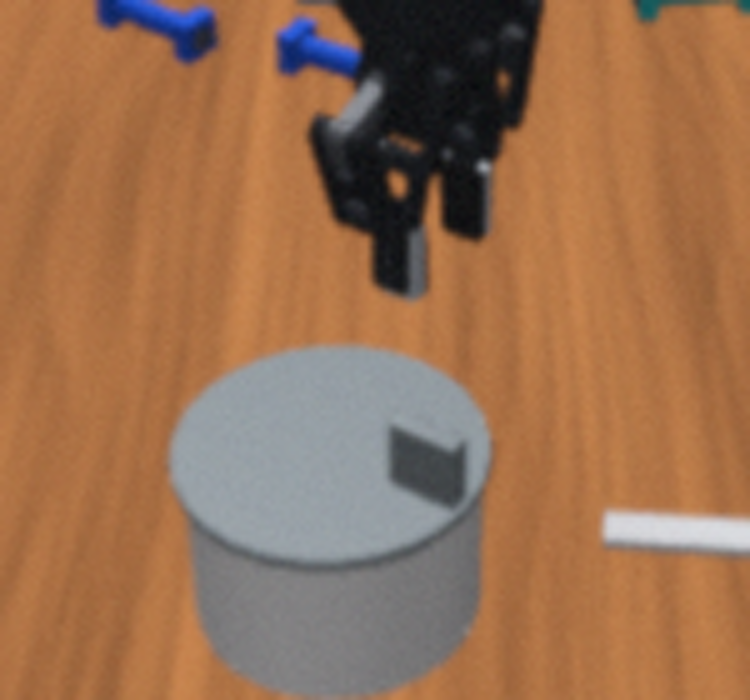

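View pics/w40.png

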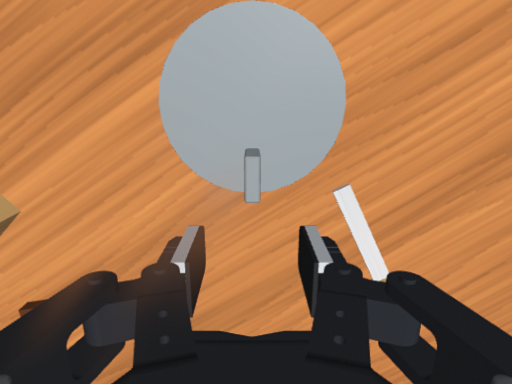

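```bash
python3 -m inch '[{"claw":0.5,"dx":2,"dy":1.6,"dz":-0.5,"wx":0,"wy":0,"wz":0},{"claw":0.5,"dx":2.8,"dy":2.3,"dz":-0.5,"wx":0,"wy":0,"wz":0},{"claw":0.5,"dx":2.8,"dy":2.3,"dz":-0.5,"wx":0,"wy":0,"wz":0},{"claw":0.5,"dx":2.8,"dy":2.3,"dz":-0.5,"wx":0,"wy":0,"wz":0},{"claw":0.5,"dx":2.8,"dy":2.3,"dz":0,"wx":0,"wy":0,"wz":0},{"claw":0.5,"dx":2.8,"dy":2.3,"dz":0,"wx":0,"wy":0,"wz":0},{"claw":0.5,"dx":2.8,"dy":2.3,"dz":0,"wx":0,"wy":0,"wz":0},{"claw":0.5,"dx":2,"dy":1.6,"dz":0,"wx":0,"wy":0,"wz":0},{"claw":0.5,"dx":0,"dy":0,"dz":0,"wx":0,"wy":0,"wz":0},{"claw":0.5,"dx":0,"dy":0,"dz":0,"wx":0,"wy":0,"wz":0}]' 60
python3 -c "
from h import *
t=cap('top','t41');crop(t,'t41c',330,185,440,275,7);s=cap('side','s41')
crop(t,'t41p',75,160,175,265,6);crop(s,'s41p',190,120,310,195,6)"
```

```text
clock: 47.92
position: [0.4256, -0.1183, 0.2625]
orientation: [-3.141, -0.002, 2.567]
wrist_force: [0.2, -0.4, 0.5]
grip_width: 0.043
```

View pics/t41.png

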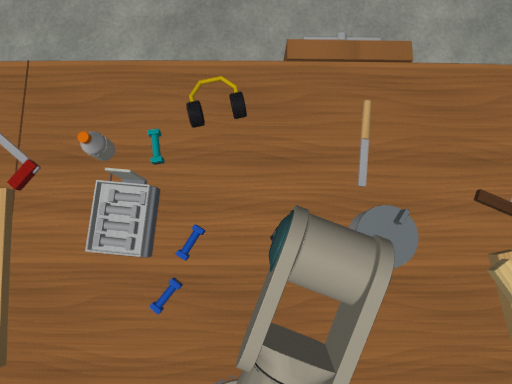

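View pics/t41c.png

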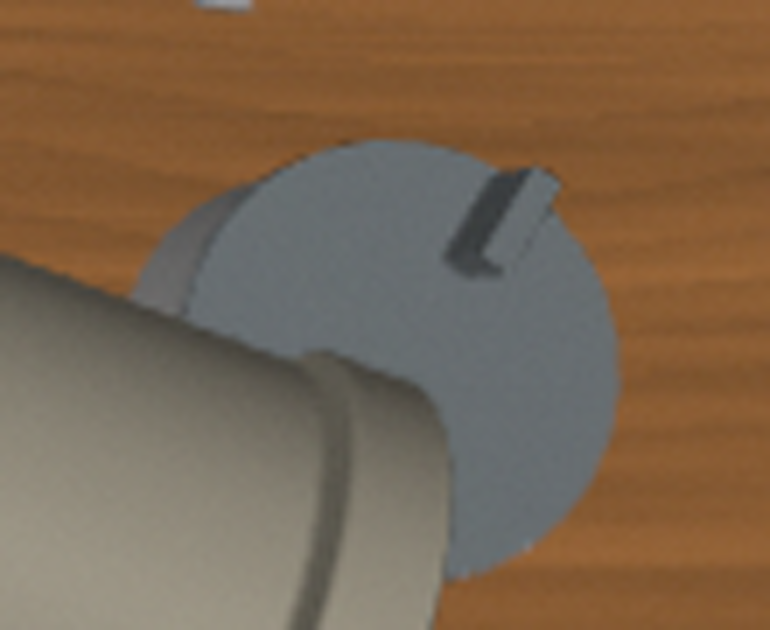

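View pics/t41p.png

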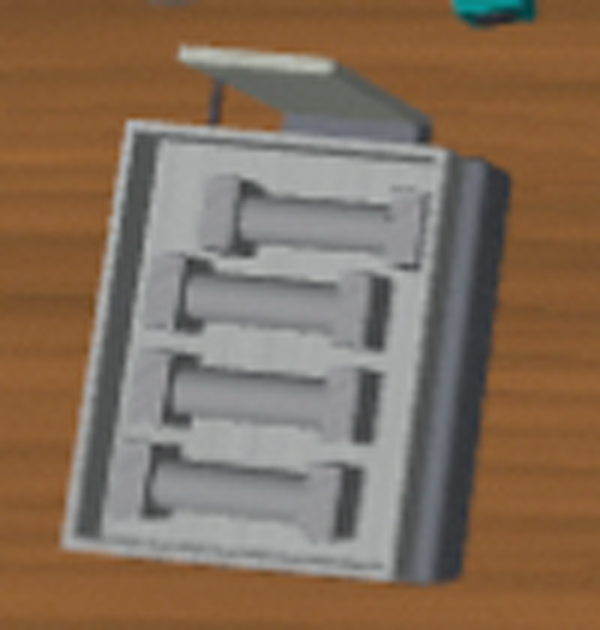

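View pics/s41p.png

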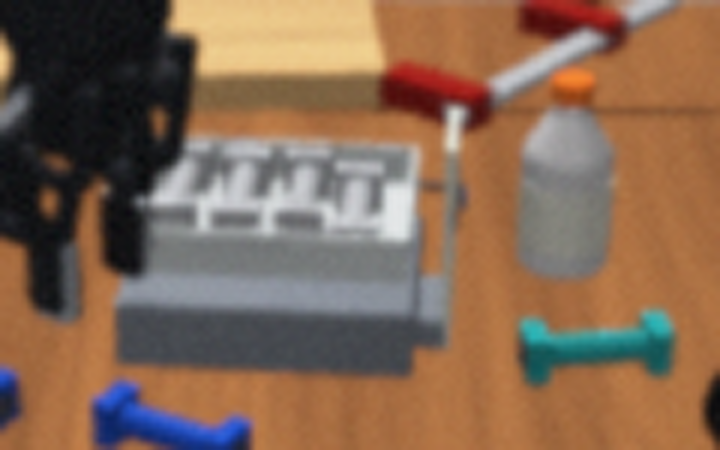

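```bash
python3 - <<'E'
from h import *
c=cap('top'); f=lambda p:((p[0]+.5)/6-.5+75,(p[1]+.5)/6-.5+160)
P=[w(c,f(p),.093) for p in ((130,122),(447,150),(397,580),(64,547))]; pc=sum(P)/4
x=(P[0]+P[1]-P[2]-P[3])[:2]; x/=np.linalg.norm(x); y=np.array([-x[1],x[0]])
print(pc,[np.linalg.norm(P[i]-P[i-1]).round(4) for i in range(4)])
for a,b in (((222,215),(408,228)),((165,292),(358,308)),((150,385),(342,403)),((130,480),(322,500))):
    A,B=w(c,f(a),.098)[:2]-pc[:2],w(c,f(b),.098)[:2]-pc[:2]; m=(A+B)/2
    print("x",(m@x).round(4),"y",(m@y).round(4),np.linalg.norm(A-B).round(4), "ends",(A@y).round(4),(B@y).round(4))
E
```

```text
[0.5000533  0.29455061 0.093     ] [np.float64(0.1706), np.float64(0.1302), np.float64(0.1711), np.float64(0.1333)]
x 0.0513 y -0.0174 0.0752 ends 0.0202 -0.055
x 0.0184 y -0.0003 0.0779 ends 0.0387 -0.0392
x -0.0191 y 0.0008 0.0772 ends 0.0394 -0.0378
x -0.057 y 0.0036 0.0768 ends 0.042 -0.0348
```

```bash
python3 - <<'E'
import cv2
im=cv2.imread('pics/s41.png'); cv2.imwrite('pics/s41q.png',cv2.resize(im[140:190,205:275],None,fx=11,fy=11,interpolation=cv2.INTER_CUBIC))
E
```

```text
(no output)
```

View pics/s41q.png

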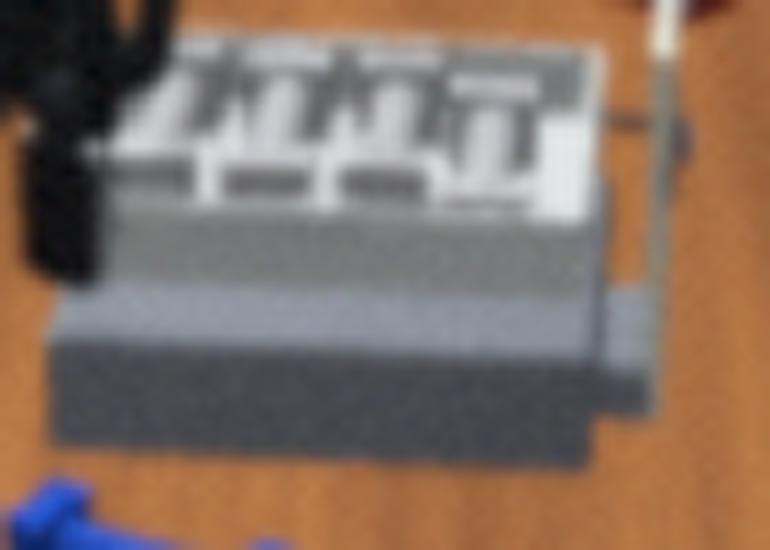

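```bash
python3 - <<'E'
from h import *
t=cap('top');s=cap('side')
a=((447+.5)/6-.5+75,(150+.5)/6-.5+160); b=((588+.5)/11-.5+205,(218+.5)/11-.5+140)
for z in np.arange(.085,.105,.002): print(round(z,3),(w(t,a,z)-w(s,b,z))[:2].round(4))
print(bot.read_state()['wrist_force'])
E
```

```text
0.085 [-0.0015 -0.0192]
0.087 [-0.0016 -0.0158]
0.089 [-0.0017 -0.0125]
0.091 [-0.0018 -0.0091]
0.093 [-0.0019 -0.0057]
0.095 [-0.002  -0.0023]
0.097 [-0.0022  0.001 ]
0.099 [-0.0023  0.0044]
0.101 [-0.0024  0.0078]
0.103 [-0.0025  0.0112]
[ 0.43081815  0.10757392 -0.34901132]
```

```bash
python3 - <<'E'
from h import *
s=cap('side'); crop(s,'s42',225,120,285,190,10)
x=np.array([np.cos(-.08),np.sin(-.08)])
for d in (.1,.105,.115): 
    p=np.array([.5005,.2945])+d*x
    print(d,[(z,proj(s,[[*p,z]])[0].round(1)) for z in (.072,.076,.08,.084,.088)])
E
```

```text
0.1 [(0.072, array([262.2, 157.4])), (0.076, array([262.3, 156.4])), (0.08, array([262.3, 155.4])), (0.084, array([262.3, 154.5])), (0.088, array([262.4, 153.5]))]
0.105 [(0.072, array([263.6, 157.5])), (0.076, array([263.6, 156.5])), (0.08, array([263.7, 155.5])), (0.084, array([263.7, 154.5])), (0.088, array([263.7, 153.5]))]
0.115 [(0.072, array([266.3, 157.6])), (0.076, array([266.4, 156.6])), (0.08, array([266.4, 155.6])), (0.084, array([266.4, 154.6])), (0.088, array([266.5, 153.6]))]
```

View pics/s42.png

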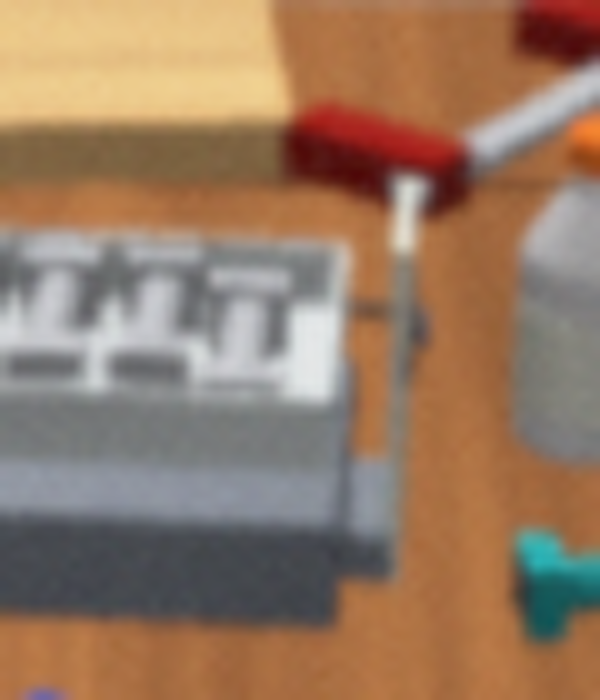

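```bash
python3 -c "
from rig import bot
print(bot.hand_in())"
```

```text
the job is handed in; nothing more can be done
None
```

I've handed the job in with everything in place by my last checks; no verdict is reported. It took about 48 s of the 192 s allowed.

- **Lid off:** I tipped it up by the tab by about 0.28 rad with its far edge on the rim, then lifted it off and laid it flat on the bench.
- **Pan:** One bolt was already there and I added three, so there are four side by side.
- **Tub:** The two leftover bolts went in, then I seated the lid back on, and it looked level and centred. No contact force built up while it went in.
- **Other objects:** The ear defenders, glue bottle, chisel and the blue and turquoise look-alikes were where they had been in the last top picture.

**Checks that disagreed or went less well:**
- **Sink of the pan:** I did not see the pointer against the black band, because its face points away from the cameras. One corner measurement gave about 29 mm. The change in height since the start gave 30–32 mm, and the pointer's height gave about 34 mm. All are within 28.5–35.5 mm, but the first, good to about 3 mm, is close to the lower limit.
- **Shifted bolt:** One bolt in the pan had moved about 17 mm along its length by the last check. It lies flat against the pan wall, still inside.
- **Hard press:** I put one bolt back down too hard while regripping it, and the wrist force reached 75 N. The limit for the wrist is 120 N.

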